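Unload the rosette die and clip the coat pegs to their panel

ROBOT

A 6-joint arm with a two-finger parallel gripper is mounted at the origin on the work surface. World frame = base frame: x ahead of the robot, y to its left, z up, the work surface at z = 0. Lengths are in m, angles in rad, forces in N, time in s.
With the tool pointing down it reaches from about 0.35 to 0.85 m from the base axis. Payload 8.1 kg.
Tool frame: the origin (TCP) lies on the centre line of the jaws, within the pads' length; the fingertips stand 22 mm ahead of it and the grasp point (between the pads) lies 3 mm ahead of it (robot.tips_ahead is the distance from the TCP to the fingertips, in m); z points along the fingers, y is the line along which they close (so a half turn about z gives the same grasp; the last joint's range is limited). The gripper opens to 85 mm and grips with 20 to 120 N. Pads are 22 mm wide; open, the fingers measure 114 mm over their backs; the gripper's body (76 mm by 85 mm) begins 54 mm behind the grasp point. The pads swing forward as they close: fully open they stand 13 mm farther back than shut.
Start: joints at [1.165, 0.13, 1.488, -0, 1.523, -0.085], TCP at [0.189, 0.569, 0.253] pointing down, gripper open.
Joint ranges: [-2.96, 2.96], [-0.89, 2.26], [0.02, 2.5], [-1.34, 4.48], [0, 2.73], [-2.66, 2.66]. Speed limits (rad/s): [2.39, 2.39, 2.79, 3.14, 3.14, 3.14].

INTERFACE

Orientations are given as a unit quaternion [w, x, y, z].
In Python, from station import robot gives the robot as it stands. The module is installed in compiled form; this text tells all that it offers.
- The arm moves only by the tool step_arm, never from a script. Its argument "increments" is a list of rows, each a list of 3 entries, a list of its own where there are three numbers: the shift along the tool's x, y, z in mm, then the turn, a rotation vector about the tool's x, y, z in degrees, then the gripper's target within -1 to 1 (shut at 1, half-way at 0, fully open at -1). A call has exactly 10 rows; each row shifts and turns the commanded pose from where the row before left it, along the tool's axes as they then stand; what a row does not reach is not made up. A row lasts 1/10 s, in which the tool goes at most 50 mm and 8.59 degrees, less where a joint would pass 70% of its speed; a pose out of reach is approached as far as the arm can. A call is refused whole if a number of a shift passes 50 or a number of a turn 8.59, either way. A call with a gripper value outside its range is refused whole. The fingers move at their own pace and stop on an object; "newtons" is the grip in N (left out, the last holds). Time passes only in rows, so rows that do not move let the fingers close, or fill a call up. It gives the time, the measured TCP pose, the force, the opening and the grip force at its end, in the units of the state.
- robot.sense(): the state, without advancing time (a new reading comes with each control period).
- robot.camera(name): name is "scene" or "top" or "wrist"; returns a dict with "pixels" (480x640x3 uint8, blue, green, red), "K" (3x3 intrinsics, pixels), "world_from_camera" (4x4, takes a point from camera to world coordinates). Camera axes: x right, y down, z forward; pixel columns grow to the right and rows downward; lengths in m; the calibration is good to about 2 mm. A picture is of the moment at which its call begins. There is no depth.
- robot.hand_in(): hands the job in; it is judged then, once.
The state is a dict: "time": time; "joints": joint angles; "dq": joint speeds; "effort": joint torques, N m; "position": TCP position; "tool_rot": TCP orientation; "wrist_force": force on the tool from outside, world axes, zero at the start; "torque": the same for the moment, N m; "finger_gap": opening from 0.0 (shut) to 1.0 (fully open); "grip_force": force on a finger pad.
Only numpy, scipy, OpenCV 4.12 (cv2) and the standard library are available. Lean on these libraries where they do the work, as an engineer would, in place of code of your own. Each camera call takes 0.05 s, during which the arm holds its last target. There are 200 camera calls.

TASK

Lever the die's clear guard open with the red-handled blade under its orange lip (not with the fingers) and swing it right back so that it stays open, and lay the blade back flat on its cork mat. Lift every copper coat peg out of the die and push each one straight down, fully home, into a clip of the wooden panel, one to a clip, so that both yellow hooks click over its rim; leave everything else on the bench alone.

Things in the scene. Friction and masses are not known exactly. Their poses are not given: they have to be found in the camera images.
- die: Fixed forming die: aluminium-topped block 190 x 190 mm, its flat top 36 mm above the table, with four round cavities (81 mm across, 12 mm deep) at (+-47, +-47) mm; origin at the centre of its underside, z up, x parallel to the guard's hinge. A step 20 mm high juts out 30 mm from its -y face below the guard's lip, so the gap under the lip is 16 mm high.
- guard (a joint): Angle of the die's clear hinged guard (box-shaped cover with orange edges, 190 x 190 mm, skirts 36 mm high resting on the die's top): 0 = shut, grows as it opens, stop at 2.2. About 0.2 kg, no spring, little friction: it falls shut by itself below about 1.2 and falls open to its stop beyond about 1.4.
- guard_hinge (a point): Middle of the guard's hinge line, on the top edge of the die's +y side, 36 mm above the table. The hinge line runs along the die's x axis.
- guard_lip (a point): Middle of the underside of the guard's orange lip: a tab 70 mm wide, 5 mm thick, that juts out 18 mm from the die's -y face, flush above the die's top (underside 36 mm above the table when shut). This point is 9 mm out from the die's face and 199 mm from the hinge line, and turns with the guard.
- panel: Fixed dark wooden peg panel, 240 x 235 mm, 18 mm thick, origin at the centre of its underside, z up. It carries four clip stations at (+-55, +-55) mm. Their hooks lean outward as a disc is pushed down and click back over its rim.
- blade_mid (a point): Centre (half-way up) of the red handle of the blade tool: handle 90 long x 24 wide x 16 mm high; a flat steel blade 85 mm long, 20 mm wide, 3 mm thick goes on from it along +x at mid-height, its tip 130 mm from this point. Same both ways up. About 90 g, balanced about 20 mm from this point towards the tip. Starts on the mat.
- mat: Fixed thin cork mat, 220 mm (its x) x 90 mm x 3 mm, origin at the centre of its underside. Home of the blade tool, which lies along it with the handle's centre about 45 mm to the -x side.
- peg0_mid (a point): Centre (half-way up, 20 mm above its underside) of a coat peg: embossed copper disc 76 mm across, 5 mm thick, with a round green stem 24 mm across rising 35 mm from its middle (40 mm high in all); about 0.12 kg. z points up the stem. Starts loose in a die cavity, its underside 24 mm and its stem top 64 mm above the table. None if absent.
- peg1_mid (a point): Centre (half-way up, 20 mm above its underside) of a coat peg: embossed copper disc 76 mm across, 5 mm thick, with a round green stem 24 mm across rising 35 mm from its middle (40 mm high in all); about 0.12 kg. z points up the stem. Starts loose in a die cavity, its underside 24 mm and its stem top 64 mm above the table. None if absent.
- peg2_mid (a point): Centre (half-way up, 20 mm above its underside) of a coat peg: embossed copper disc 76 mm across, 5 mm thick, with a round green stem 24 mm across rising 35 mm from its middle (40 mm high in all); about 0.12 kg. z points up the stem. Starts loose in a die cavity, its underside 24 mm and its stem top 64 mm above the table. None if absent.
- peg3_mid (a point): Centre (half-way up, 20 mm above its underside) of a coat peg: embossed copper disc 76 mm across, 5 mm thick, with a round green stem 24 mm across rising 35 mm from its middle (40 mm high in all); about 0.12 kg. z points up the stem. Starts loose in a die cavity, its underside 24 mm and its stem top 64 mm above the table. None if absent.
- clip0 (a point): Clip station: centre of the top of its white seat, 32 mm above the table, where the underside of a peg disc must rest. Axes as the panel's. Yellow snap hooks on its -x and +x sides rise 22 mm above the seat; mouth 83 mm wide, 68 mm at the catches, 6.5 mm above the seat. Two steel posts on the -y and +y sides (7 mm above the seat) centre the disc with 2.5 mm play. Pushing home takes 10 to 17 N; they click in the last 1.5 mm.
- clip1 (a point): Clip station: centre of the top of its white seat, 32 mm above the table, where the underside of a peg disc must rest. Axes as the panel's. Yellow snap hooks on its -x and +x sides rise 22 mm above the seat; mouth 83 mm wide, 68 mm at the catches, 6.5 mm above the seat. Two steel posts on the -y and +y sides (7 mm above the seat) centre the disc with 2.5 mm play. Pushing home takes 10 to 17 N; they click in the last 1.5 mm.
- clip2 (a point): Clip station: centre of the top of its white seat, 32 mm above the table, where the underside of a peg disc must rest. Axes as the panel's. Yellow snap hooks on its -x and +x sides rise 22 mm above the seat; mouth 83 mm wide, 68 mm at the catches, 6.5 mm above the seat. Two steel posts on the -y and +y sides (7 mm above the seat) centre the disc with 2.5 mm play. Pushing home takes 10 to 17 N; they click in the last 1.5 mm.
- clip3 (a point): Clip station: centre of the top of its white seat, 32 mm above the table, where the underside of a peg disc must rest. Axes as the panel's. Yellow snap hooks on its -x and +x sides rise 22 mm above the seat; mouth 83 mm wide, 68 mm at the catches, 6.5 mm above the seat. Two steel posts on the -y and +y sides (7 mm above the seat) centre the disc with 2.5 mm play. Pushing home takes 10 to 17 N; they click in the last 1.5 mm.
- patina_jar: Bystander, to be left alone: closed jar of blue-green patina, 64 mm across, 90 mm tall; origin at the centre of its underside.
- mallet: Bystander, to be left alone: hammer, 240 mm long; origin at the centre of its underside.
- offcut_tray: Bystander, to be left alone: clear open tray, 200 x 150 x 50 mm, holding a loose copper disc; origin at the centre of its underside.
- brush_cup: Bystander, to be left alone: blue ceramic cup, 72 mm across, 90 mm tall; origin at the centre of its underside.
- sanding_block: Bystander, to be left alone: cork block, 90 x 60 x 30 mm; origin at the centre of its underside.
- copper_blank: Bystander, to be left alone: plain copper disc without a stem, 90 mm across, 6 mm thick; origin at the centre of its underside.

How it is judged:
By the outcome, as a careful person would: the job done as asked, in the order asked, and still so for the second after the job is handed in, with the robot touching nothing.
Of peg0, peg1, peg2, peg3 only 3 to 4 are there at a start; the rules pass over those that are not, and their reading is None.
At some moment in a run one of blade may be knocked a few centimetres aside while the robot is not near it.
Once in a run the grip may slacken for a moment while it holds something.
It also fails if it takes over 210 s, if anything falls off the work surface, if the arm or the gripper's body presses on something with over 40 N, if the wrist force passes 120 N, or if a joint passes its speed limit or range.

## Working session

There is one attempt and no reset: what is moved stays moved. The work goes in short steps, Python scripts to look and compute and a tool call to move; the robot and the scene stay as the last step left them, time stands still between calls to the robot, and variables do not carry over. Pictures are saved under pics/ and viewed, at most 14 in all, crops included, and the job is handed in when it is done.

Besides the shell and the picture viewer there is one more tool, called after ">>>" by a JSON object that holds its "op" and its "data". step_arm: Moves the arm, as the interface text tells. Its arguments: {"type":"object","properties":{"increments":{"type":"array","items":{"type":"array"}},"newtons":{"type":"number"}},"required":["increments"]}

```bash
mkdir -p pics; cat > h.py <<'E'
import numpy as np, cv2
from station import robot
from scipy.spatial.transform import Rotation as R
def snap(name,f):
    c=robot.camera(name); cv2.imwrite('pics/'+f+'.png',c['pixels']); np.savez('pics/'+f+'.npz',K=c['K'],T=c['world_from_camera']); return c
def ray(f,uv,z):
    d=np.load('pics/'+f+'.npz'); K,T=d['K'],d['T']
    out=[]
    for u,v in uv:
        r=T[:3,:3]@np.linalg.solve(K,[u,v,1]); o=T[:3,3]; out.append(o+r*(z-o[2])/r[2])
    return np.array(out)
def proj(f,P):
    d=np.load('pics/'+f+'.npz'); K,T=d['K'],d['T']
    p=(np.atleast_2d(P)-T[:3,3])@T[:3,:3]; q=p@K.T; return q[:,:2]/q[:,2:]
def st():
    s=robot.sense(); q=s['tool_rot']; r=R.from_quat([q[1],q[2],q[3],q[0]])
    return s,np.array(s['position']),r
E
python3 - <<'E'
from h import *
snap('top','top0');snap('scene','scene0')
s,p,r=st();print(s);print(r.as_matrix().round(3)); print(np.load('pics/top0.npz')['T'],np.load('pics/scene0.npz')['T'])
E
```

```text
{'time': 0.1, 'joints': array([ 1.16460040e+00,  1.31081576e-01,  1.48916537e+00, -1.35464052e-05,
        1.52301999e+00, -8.53835402e-02]), 'dq': array([-0.00126496, -0.00299835, -0.00219246, -0.00234724,  0.00202625,
       -0.0005473 ]), 'effort': array([-2.55453028e-05, -5.70957863e+01, -5.01936686e+01, -2.82502688e-04,
        8.31260229e-03,  4.52433858e-05]), 'position': array([0.18899329, 0.56897068, 0.25235449]), 'tool_rot': array([-1.97133837e-04,  1.59718818e-01,  9.87162194e-01, -8.13629460e-04]), 'wrist_force': array([-0.03019966, -0.47409744, -0.30055491]), 'torque': array([-0.01462919,  0.03957464, -0.01134806]), 'grip_force': 0.0, 'finger_gap': 1.0007242895987727}
[[-0.949  0.315 -0.001]
 [ 0.315  0.949 -0.002]
 [ 0.    -0.002 -1.   ]]
[[-0.00558507 -0.99331176  0.11532807  0.40471412]
 [-0.99996106  0.00633574  0.00614346  0.00310602]
 [-0.00683306 -0.11528927 -0.99330846  1.40637075]
 [ 0.          0.          0.          1.        ]] [[-0.89568833  0.2880319  -0.33879202  0.98187212]
 [ 0.44459299  0.59531753 -0.66927879  0.84547984]
 [ 0.00891519 -0.75008976 -0.66127594  0.88770274]
 [ 0.          0.          0.          1.        ]]
```

View pics/top0.png

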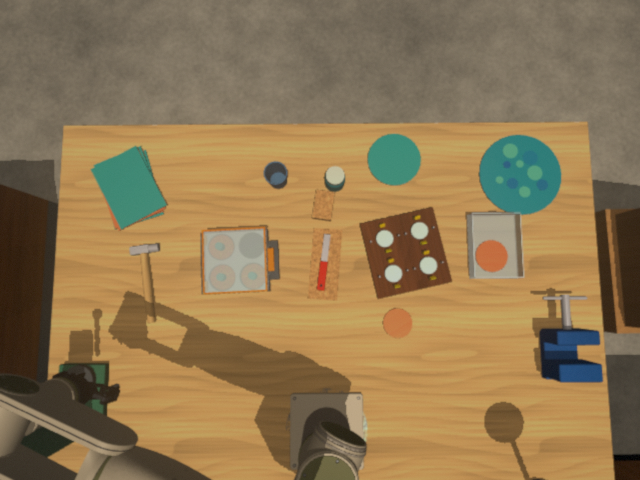

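View pics/scene0.png

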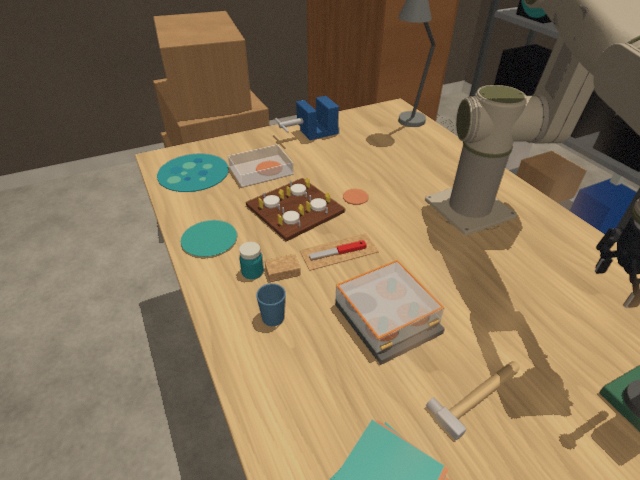

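The top view shows the die at (235,260) with its lip at (271,260), the blade on the mat at (322,276) with its tip at (326,236), and the panel at (406,252). Three pegs are visible, and the cavity at (252,245) looks empty. I'll crop in closer.

```bash
python3 - <<'E'
from h import *
i=cv2.imread('pics/top0.png'); cv2.imwrite('pics/c0.png',cv2.resize(i[175:310,195:460],None,fx=3,fy=3,interpolation=cv2.INTER_CUBIC))
E
```

```text
(no output)
```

View pics/c0.png

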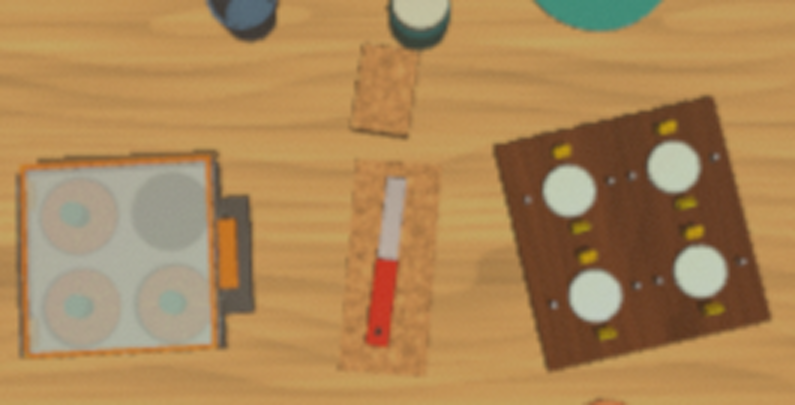

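```bash
python3 - <<'E'
from h import *
c=lambda L:[((x+.5)/3-.5+195,(y+.5)/3-.5+175) for x,y in L]
f='top0'
def show(n,L,z): print(n,ray(f,c(L),z)[:,:2].round(4).tolist())
g=ray(f,c([(20,168),(216,155),(220,347),(25,355)]),.072)[:,:2];print('guard',g.round(3).tolist(),g.mean(0))
show('lip',[(228,218),(230,289)],.041)
show('handle',[(387,259),(377,345),(397,178)],.017)
show('handlemid',[(382,302)],.019)
m=ray(f,c([(357,160),(440,166),(426,376),(340,370)]),.003)[:,:2];print('mat',m.round(3).tolist(),m.mean(0))
p=ray(f,c([(495,146),(712,96),(770,320),(548,371)]),.018)[:,:2];print('panel',p.round(3).tolist(),p.mean(0))
s=ray(f,c([(570,190),(674,167),(595,296),(700,271)]),.032)[:,:2];print('seats',s.round(4).tolist(),s.mean(0))
show('stems',[(74,214),(79,306),(173,302)],.064)
E
```

```text
guard [[0.597, 0.372], [0.608, 0.176], [0.418, 0.171], [0.411, 0.362]] [0.508457   0.27025581]
lip [[0.5483, 0.1675], [0.4763, 0.165]]
handle [[0.5074, 0.0064], [0.4195, 0.0172], [0.5914, -0.0044]]
handlemid [[0.4632, 0.0118]]
mat [[0.613, 0.037], [0.606, -0.05], [0.388, -0.033], [0.394, 0.056]] [0.50005239 0.00257983]
panel [[0.624, -0.106], [0.675, -0.333], [0.443, -0.384], [0.392, -0.157]] [ 0.53353515 -0.24494802]
seats [[0.5759, -0.1811], [0.5989, -0.2881], [0.4675, -0.2041], [0.4922, -0.3112]] [ 0.53360992 -0.24612235]
stems [[0.5509, 0.3188], [0.4591, 0.3119], [0.4625, 0.2187]]
```

Three pegs are present, and the front-right cavity is empty. The blade handle's centre is at about (0.463, 0.012) with a yaw of -7°. The die is at (0.508, 0.270) with a yaw of about 2.6°, and the panel's yaw is about 12°. Next I go above the blade.

>>> {"op": "step_arm", "data": {"increments": [[[-28, -27, 0], [0, 0, 0], -1], [[-28, -27, 0], [0, 0, 0], -1], [[-28, -27, 0], [0, 0, 0], -1], [[-28, -27, 0], [0, 0, 0], -1], [[-28, -27, 0], [0, 0, 0], -1], [[-28, -27, 0], [0, 0, 0], -1], [[-28, -27, 0], [0, 0, 0], -1], [[-28, -27, 0], [0, 0, 0], -1], [[-28, -27, 0], [0, 0, 0], -1], [[-28, -27, 0], [0, 0, 0], -1]], "newtons": 100}}

```text
time: 1.1
position: [0.37, 0.2234, 0.253]
tool_rot: [-0.0, 0.16, 0.987, -0.0]
wrist_force: [0.6, -0.1, -0.1]
finger_gap: 1.002
grip_force: 0.0
```

>>> {"op": "step_arm", "data": {"increments": [[[-29, -28, 0], [0, 0, 0], -1], [[-29, -28, 0], [0, 0, 0], -1], [[-29, -28, 0], [0, 0, 0], -1], [[-29, -28, 0], [0, 0, 0], -1], [[-29, -28, 0], [0, 0, 0], -1], [[-29, -28, 0], [0, 0, 0], -1], [[0, 0, 0], [0, 0, 8.5], -1], [[0, 0, 0], [0, 0, 8.5], -1], [[0, 0, 0], [0, 0, 8.5], -1], [[0, 0, 0], [0, 0, 8.5], -1]]}}

```text
time: 2.1
position: [0.4816, 0.0104, 0.2528]
tool_rot: [-0.0, 0.444, 0.896, -0.0]
wrist_force: [-0.1, 0.6, -1.0]
finger_gap: 0.999
grip_force: 0.0
```

>>> {"op": "step_arm", "data": {"increments": [[[0, 0, 0], [0, 0, 8.5], -1], [[0, 0, 0], [0, 0, 8.5], -1], [[0, 0, 0], [0, 0, 8.5], -1], [[0, 0, 0], [0, 0, 8.5], -1], [[0, 0, 0], [0, 0, 8.5], -1], [[0, 0, 0], [0, 0, 8.5], -1], [[0, 0, 0], [0, 0, 8.5], -1], [[0, 0, 0], [0, 0, 8.5], -1], [[0, 0, 0], [0, 0, 8.5], -1], [[0, 0, 0], [0, 0, 8.5], -1]]}}

```text
time: 3.1
position: [0.4816, 0.0106, 0.2528]
tool_rot: [-0.0, 0.933, 0.361, -0.0]
wrist_force: [0.5, 0.8, 0.6]
finger_gap: 0.999
grip_force: 0.0
```

>>> {"op": "step_arm", "data": {"increments": [[[0, 0, 0], [0, 0, 8.3], -1], [[0, 0, 0], [0, 0, 8.3], -1], [[0, 0, 0], [0, 0, 8.3], -1], [[0, 0, 0], [0, 0, 8.3], -1], [[0, 0, 0], [0, 0, 8.3], -1], [[0, 0, 0], [0, 0, 8.3], -1], [[0, 0, 0], [0, 0, 0], -1], [[0, 0, 0], [0, 0, 0], -1], [[0, 0, 0], [0, 0, 0], -1], [[0, 0, 0], [0, 0, 0], -1]]}}

```text
time: 4.1
position: [0.4819, 0.0106, 0.2532]
tool_rot: [0.0, 0.998, -0.062, -0.0]
wrist_force: [0.0, -0.2, 0.2]
finger_gap: 1.0
grip_force: 0.0
```

```bash
python3 - <<'E'
from h import *
snap('wrist','w1')
s,p,r=st();print(p.round(4),r.as_matrix().round(3),s['joints'].round(2)); print(np.load('pics/w1.npz')['T'].round(3))
E
```

```text
[0.4819 0.0106 0.2533] [[ 0.992 -0.123 -0.   ]
 [-0.123 -0.992 -0.   ]
 [-0.     0.    -1.   ]] [-0.08 -0.19  1.81 -0.    1.53  1.61]
[[-0.123 -0.955 -0.272  0.55 ]
 [-0.992  0.118  0.034  0.003]
 [ 0.     0.274 -0.962  0.373]
 [ 0.     0.     0.     1.   ]]
```

View pics/w1.png

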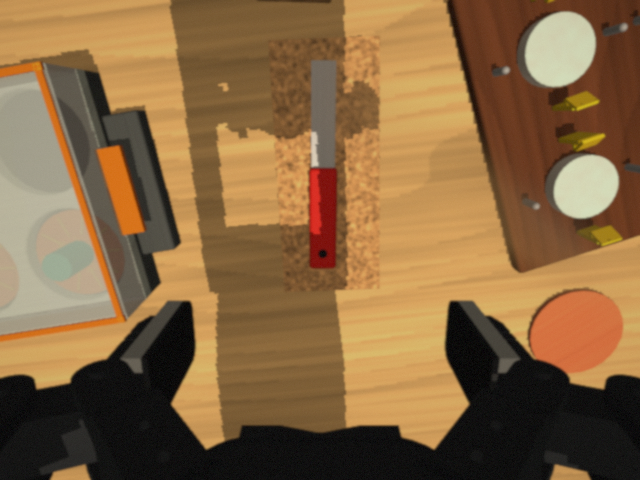

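The blade is clear in view: the handle runs from (323,168) to (323,268) and the tip is at (324,61). The lip's orange quad is around (122,190).

```bash
python3 - <<'E'
from h import *
f='w1'
print('hfront,rear',ray(f,[(323,168),(323,268)],.017)[:,:2].round(4),'tip',ray(f,[(324,61)],.012)[:,:2].round(4))
print('lip',ray(f,[(98,150),(122,145),(144,232),(122,235)],.041)[:,:2].round(4))
print('guardcorner',ray(f,[(42,63),(119,318)],.072).round(4))
print('seats',ray(f,[(557,50),(582,186)],.032).round(4))
print('mat',ray(f,[(271,38),(379,36),(380,289),(285,290)],.003)[:,:2].round(4))
E
```

```text
hfront,rear [[0.5054 0.006 ]
 [0.4167 0.0168]] tip [[ 0.5889 -0.005 ]]
lip [[0.5436 0.1769]
 [0.545  0.1575]
 [0.4747 0.1571]
 [0.4744 0.1756]]
guardcorner [[0.6043 0.1826 0.072 ]
 [0.4155 0.1788 0.072 ]]
seats [[ 0.5731 -0.1782  0.032 ]
 [ 0.467  -0.2014  0.032 ]]
mat [[ 0.6122  0.0351]
 [ 0.6031 -0.0513]
 [ 0.3838 -0.0336]
 [ 0.3938  0.0557]]
```

>>> {"op": "step_arm", "data": {"increments": [[[0, 1.5, 26], [0, 0, 0], 0], [[0, 0, 26], [0, 0, 0], 0], [[0, 0, 26], [0, 0, 0], 0], [[0, 0, 26], [0, 0, 0], 0], [[0, 0, 26], [0, 0, 0], 0], [[0, 0, 26], [0, 0, 0], 0], [[0, 0, 20], [0, 0, 0], 0], [[0, 0, 20], [0, 0, 0], 0], [[0, 0, 12], [0, 0, 0], 0], [[0, 0, 0], [0, 0, 0], 0]]}}

```text
time: 5.15
position: [0.4802, 0.0092, 0.0435]
tool_rot: [-0.0, 0.998, -0.062, -0.002]
wrist_force: [-0.8, -0.5, -0.0]
finger_gap: 0.499
grip_force: 0.0
```

```bash
python3 - <<'E'
from h import *
s,p,r=st();print(p.round(4),s['finger_gap'],s['wrist_force'],robot.tips_ahead)
E
```

```text
[0.4802 0.0092 0.0435] 0.4991647661946016 [-0.83267276 -0.50004909 -0.01131839] 0.022
```

>>> {"op": "step_arm", "data": {"increments": [[[0, 0, 8], [0, 0, 0], 0], [[0, 0, 8], [0, 0, 0], 0], [[0, 0, 0], [0, 0, 0], 1], [[0, 0, 0], [0, 0, 0], 1], [[0, 0, 0], [0, 0, 0], 1], [[0, 0, 0], [0, 0, 0], 1], [[0, 0, 0], [0, 0, 0], 1], [[0, 0, 0], [0, 0, 0], 1], [[0, 0, 0], [0, 0, 0], 1], [[0, 0, 0], [0, 0, 0], 1]]}}

```text
time: 6.15
position: [0.4818, 0.0091, 0.0294]
tool_rot: [0.0, 0.998, -0.063, 0.0]
wrist_force: [-0.3, 0.1, 0.3]
finger_gap: 0.249
grip_force: 98.3
```

>>> {"op": "step_arm", "data": {"increments": [[[0, 0, -12], [0, 0, 0], 1], [[0, 0, -24], [0, 0, 0], 1], [[0, 0, -24], [0, 0, 0], 1], [[0, 0, -24], [0, 0, 0], 1], [[0, 0, -24], [0, 0, 0], 1], [[0, 0, -12], [0, 0, -8], 1], [[0, 0, 0], [0, 0, -8], 1], [[0, 0, 0], [0, 0, -8], 1], [[0, 0, 0], [0, 0, -8], 1], [[0, 0, 0], [0, 0, -8], 1]]}}

```text
time: 7.15
position: [0.4817, 0.0091, 0.1502]
tool_rot: [0.0, 0.958, 0.285, 0.0]
wrist_force: [0.4, 0.2, -0.9]
finger_gap: 0.244
grip_force: 102.2
```

>>> {"op": "step_arm", "data": {"increments": [[[0, 0, 0], [0, 0, -8], 1], [[0, 0, 0], [0, 0, -8], 1], [[0, 0, 0], [0, 0, -8], 1], [[0, 0, 0], [0, 0, -8], 1], [[0, 0, 0], [0, 0, -8], 1], [[0, 0, 0], [0, 0, -8], 1], [[0, 0, 0], [0, 0, -8], 1], [[0, 10, 0], [0, 0, -2], 1], [[5, 10, 0], [0, 0, 0], 1], [[5, 10, 0], [0, 0, 0], 1]]}}

```text
time: 8.15
position: [0.5123, 0.0195, 0.1499]
tool_rot: [0.0, 0.703, 0.711, 0.0]
wrist_force: [0.8, -0.3, -0.2]
finger_gap: 0.247
grip_force: 102.3
```

>>> {"op": "step_arm", "data": {"increments": [[[0, 0, 10], [0, 0, 0], 1], [[0, 0, 15], [0, 0, 0], 1], [[0, 0, 15], [0, 0, 0], 1], [[0, 0, 15], [0, 0, 0], 1], [[0, 0, 15], [0, 0, 0], 1], [[0, 0, 15], [0, 0, 0], 1], [[0, 0, 8], [0, 0, 0], 1], [[0, 0, 5], [0, 0, 0], 1], [[0, 0, 0], [0, 0, 0], 1], [[0, 0, 0], [0, 0, 0], 1]]}}

```text
time: 9.15
position: [0.5121, 0.0192, 0.0518]
tool_rot: [0.0, 0.702, 0.712, 0.0]
wrist_force: [0.4, 0.1, -0.4]
finger_gap: 0.246
grip_force: 102.3
```

```bash
python3 - <<'E'
from h import *
snap('wrist','w2');snap('scene','s2')
s,p,r=st();print(p.round(4),r.as_matrix().round(3),s['joints'].round(2),s['grip_force'],s['finger_gap'])
i=cv2.imread('pics/w2.png');j=cv2.imread('pics/s2.png')
cv2.imwrite('pics/c2.png',np.hstack([cv2.resize(i,(400,300)),cv2.resize(j[200:380,260:500],(400,300))]))
E
```

```text
[0.5123 0.0192 0.0522] [[-0.014  1.     0.002]
 [ 1.     0.014 -0.   ]
 [-0.     0.002 -1.   ]] [-0.06  0.09  1.92 -0.    1.13 -0.08] 102.3372209072113 0.24468375407963586
```

View pics/c2.png

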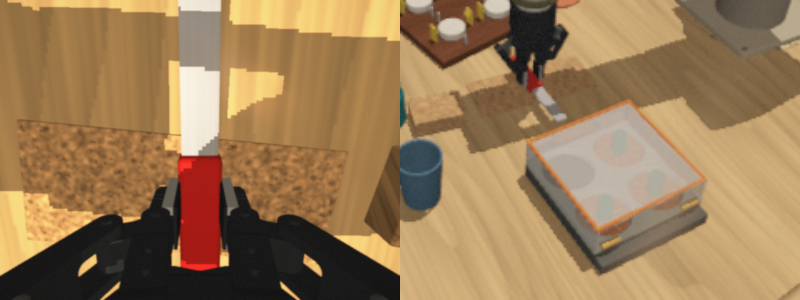

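The blade is held straight in the fingers. I lower it 6 mm and slide it under the lip.

>>> {"op": "step_arm", "data": {"increments": [[[0, 0, 3], [0, 0, 0], 1], [[0, 0, 3], [0, 0, 0], 1], [[0, 0, 0], [0, 0, 0], 1], [[8, 0, 0], [0, 0, 0], 1], [[8, 0, 0], [0, 0, 0], 1], [[8, 0, 0], [0, 0, 0], 1], [[6, 0, 0], [0, 0, 0], 1], [[6, 0, 0], [0, 0, 0], 1], [[4, 0, 0], [0, 0, 0], 1], [[0, 0, 0], [0, 0, 0], 1]]}}

```text
time: 10.25
position: [0.511, 0.0598, 0.0453]
tool_rot: [0.0, 0.702, 0.712, 0.0]
wrist_force: [-0.4, 1.0, -0.4]
finger_gap: 0.247
grip_force: 102.3
```

```bash
python3 - <<'E'
from h import *
snap('scene','s3');snap('wrist','w3')
s,p,r=st();print(p.round(4),s['wrist_force'].round(1))
i=cv2.imread('pics/w3.png');j=cv2.imread('pics/s3.png')
cv2.imwrite('pics/c3.png',np.hstack([cv2.resize(i,(400,300)),cv2.resize(j[230:350,320:480],(400,300))]))
E
```

```text
[0.511  0.0592 0.0453] [ 0.5 -0.2 -1. ]
```

View pics/c3.png

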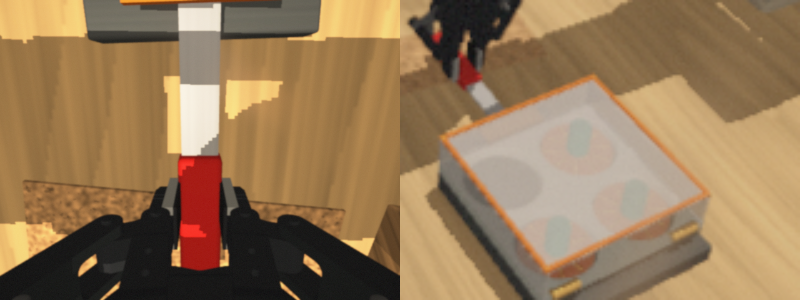

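The wrist view shows the orange lip over the blade tip, so it's inserted. Next I swing the tip along the lip's arc.

>>> {"op": "step_arm", "data": {"increments": [[[0, 0, -7.5], [0, 0, 0], 1], [[0, 0, 0], [0, 0, 0], 1], [[0.7, 0, -17], [0, 0, 0], 1], [[2.3, 0, -17], [0, 0, 0], 1], [[4, 0, -17], [0, 0, 0], 1], [[5, 0, -16], [0, 0, 0], 1], [[6.5, 0, -16], [0, 0, 0], 1], [[8, 0, -15], [0, 0, 0], 1], [[9, 0, -14.5], [0, 0, 0], 1], [[10.7, 0, -13.6], [0, 0, 0], 1]]}}

```text
time: 11.35
position: [0.5104, 0.1059, 0.18]
tool_rot: [0.0, 0.702, 0.712, 0.0]
wrist_force: [0.1, -1.4, -1.9]
finger_gap: 0.248
grip_force: 102.3
```

>>> {"op": "step_arm", "data": {"increments": [[[11.5, 0, -12.7], [0, 0, 0], 1], [[12.7, 0, -11.5], [0, 0, 0], 1], [[13.5, 0, -10.5], [0, 0, 0], 1], [[14.5, 0, -9.2], [0, 0, 0], 1], [[15.2, 0, -7.9], [0, 0, 0], 1], [[15.9, 0, -6.5], [0, 0, 0], 1], [[16.4, 0, -5.2], [0, 0, 0], 1], [[16.7, 0, -3.7], [0, 0, 0], 1], [[17, 0, -2.2], [0, 0, 0], 1], [[17, 0, -0.8], [0, 0, 0], 1]]}}

```text
time: 12.35
position: [0.5081, 0.2573, 0.2491]
tool_rot: [-0.0, 0.702, 0.712, 0.0]
wrist_force: [0.3, -0.2, -0.8]
finger_gap: 0.251
grip_force: 102.4
```

>>> {"op": "step_arm", "data": {"increments": [[[15, 0, 1], [0, 0, 0], 1], [[0, 0, 0], [0, 0, 0], 1], [[0, 0, 0], [0, 0, 0], 1], [[0, 0, 0], [0, 0, 0], 1], [[0, 0, 0], [0, 0, 0], 1], [[0, 0, 0], [0, 0, 0], 1], [[0, 0, 0], [0, 0, 0], 1], [[0, 0, 0], [0, 0, 0], 1], [[0, 0, 0], [0, 0, 0], 1], [[0, 0, 0], [0, 0, 0], 1]]}}

```text
time: 13.35
position: [0.508, 0.2707, 0.2481]
tool_rot: [0.0, 0.702, 0.712, 0.0]
wrist_force: [0.4, 0.0, -1.2]
finger_gap: 0.249
grip_force: 102.4
```

```bash
python3 - <<'E'
from h import *
snap('top','t4');snap('scene','s4');
s,p,r=st();print(p.round(4),s['wrist_force'].round(1),s['finger_gap'])
i=cv2.imread('pics/t4.png');j=cv2.imread('pics/s4.png')
cv2.imwrite('pics/c4.png',np.hstack([cv2.resize(i[150:330,150:390],(400,300)),cv2.resize(j[180:420,240:560],(400,300))]))
E
```

```text
[0.508  0.2708 0.2481] [ 0.9 -0.1 -0.5] 0.24525037153870696
```

View pics/c4.png

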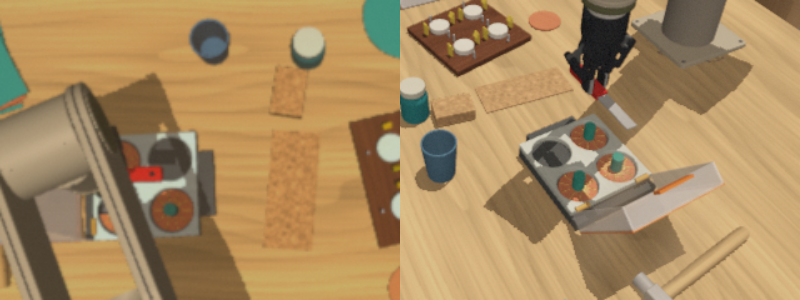

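The guard stands open at its stop, and three pegs are exposed. The blade goes back to the mat.

>>> {"op": "step_arm", "data": {"increments": [[[-33, -4, 0], [0, 0, 0], 1], [[-33, -4, 0], [0, 0, 0], 1], [[-33, -4, 0], [0, 0, 0], 1], [[-33, -4, 0], [0, 0, 0], 1], [[-33, -4, 0], [0, 0, 0], 1], [[-33, -4, 0], [0, 0, 0], 1], [[-33, -4, 0], [0, 0, 0], 1], [[-33, -4, 0], [0, 0, 0], 1], [[0, 0, 0], [0, 0, 8.1], 1], [[0, 0, 0], [0, 0, 8.1], 1]]}}

```text
time: 14.45
position: [0.4797, 0.0051, 0.2483]
tool_rot: [0.0, 0.798, 0.603, 0.0]
wrist_force: [-0.2, 0.2, -1.1]
finger_gap: 0.245
grip_force: 102.4
```

>>> {"op": "step_arm", "data": {"increments": [[[0, 0, 0], [0, 0, 8.1], 1], [[0, 0, 0], [0, 0, 8.1], 1], [[0, 0, 0], [0, 0, 8.1], 1], [[0, 0, 0], [0, 0, 8.1], 1], [[0, 0, 0], [0, 0, 8.1], 1], [[0, 0, 0], [0, 0, 8.1], 1], [[0, 0, 0], [0, 0, 8.1], 1], [[0, 0, 0], [0, 0, 8.1], 1], [[0, 0, 0], [0, 0, 8.1], 1], [[0, 0, 0], [0, 0, 8.1], 1]]}}

```text
time: 15.45
position: [0.4798, 0.0064, 0.2482]
tool_rot: [-0.0, 0.998, -0.059, 0.0]
wrist_force: [-0.7, -0.5, -0.5]
finger_gap: 0.247
grip_force: 102.3
```

>>> {"op": "step_arm", "data": {"increments": [[[0, 0, 22], [0, 0, 0], 1], [[0, 0, 22], [0, 0, 0], 1], [[0, 0, 22], [0, 0, 0], 1], [[0, 0, 22], [0, 0, 0], 1], [[0, 0, 22], [0, 0, 0], 1], [[0, 0, 22], [0, 0, 0], 1], [[0, 0, 22], [0, 0, 0], 1], [[0, 0, 22], [0, 0, 0], 1], [[0, 0, 22], [0, 0, 0], 1], [[0, 0, 0], [0, 0, 0], 1]]}}

```text
time: 16.45
position: [0.477, 0.0066, 0.047]
tool_rot: [-0.0, 0.998, -0.056, -0.003]
wrist_force: [-0.6, 0.0, -1.7]
finger_gap: 0.245
grip_force: 102.3
```

```bash
python3 - <<'E'
from h import *
snap('top','t5');snap('wrist','w5')
s,p,r=st();print(p.round(4),r.as_matrix().round(3),s['wrist_force'].round(1),s['finger_gap'])
i=cv2.imread('pics/t5.png');j=cv2.imread('pics/w5.png')
cv2.imwrite('pics/c5.png',np.hstack([cv2.resize(i[170:320,190:390],(400,300)),cv2.resize(j,(400,300))]))
E
```

```text
[0.4795 0.0064 0.0503] [[ 0.994 -0.111 -0.001]
 [-0.111 -0.994  0.   ]
 [-0.001  0.    -1.   ]] [0.4 0.4 0.5] 0.2476081812096003
```

View pics/c5.png

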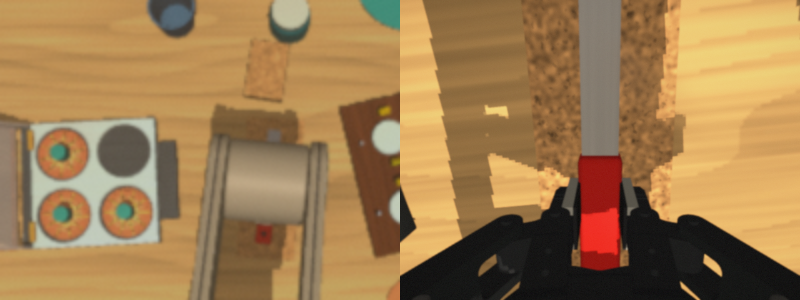

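The blade is straight over the mat. I lower it, release it and rise.

>>> {"op": "step_arm", "data": {"increments": [[[0, 0, 6], [0, 0, 0], 1], [[0, 0, 6], [0, 0, 0], 1], [[0, 0, 4], [0, 0, 0], 1], [[0, 0, 3], [0, 0, 0], 1], [[0, 0, 1], [0, 0, 0], 1], [[0, 0, 0], [0, 0, 0], 1], [[0, 0, 0], [0, 0, 0], 0.1], [[0, 0, 0], [0, 0, 0], 0.1], [[0, 0, 0], [0, 0, 0], 0.1], [[0, 0, 0], [0, 0, 0], 0.1]]}}

```text
time: 17.55
position: [0.4799, 0.0063, 0.0303]
tool_rot: [0.0, 0.998, -0.056, 0.0]
wrist_force: [0.2, -0.2, -0.3]
finger_gap: 0.448
grip_force: 0.0
```

>>> {"op": "step_arm", "data": {"increments": [[[0, 0, -5], [0, 0, 0], 0.1], [[0, 0, -10], [0, 0, 0], 0.1], [[0, 0, -20], [0, 0, 0], 0], [[0, 0, -25], [0, 0, 0], 0], [[0, 0, -25], [0, 0, 0], 0], [[0, 0, -25], [0, 0, 0], 0], [[0, 0, -25], [0, 0, 0], 0], [[0, 0, -25], [0, 0, 0], 0], [[0, 0, -25], [0, 0, 0], 0], [[0, 0, -15], [0, 0, 0], 0]]}}

```text
time: 18.55
position: [0.4806, 0.0062, 0.2334]
tool_rot: [0.0, 0.998, -0.056, 0.002]
wrist_force: [-0.3, -0.4, 0.5]
finger_gap: 0.502
grip_force: 0.0
```

>>> {"op": "step_arm", "data": {"increments": [[[0, 0, 0], [0, 0, -6], 0], [[0, 0, 0], [0, 0, -6], 0], [[0, 0, 0], [0, 0, -6.2], 0], [[0, -35, 0], [0, 0, 0], 0], [[0, -35, 0], [0, 0, 0], 0], [[0, -36, 0], [0, 0, 0], 0], [[0, -36, 0], [0, 0, 0], 0], [[0, -36, 0], [0, 0, 0], 0], [[2, -36, 0], [0, 0, 0], 0], [[0, -35, 0], [0, 0, 0], 0]]}}

```text
time: 19.55
position: [0.4301, 0.2519, 0.2303]
tool_rot: [-0.0, 0.995, 0.103, 0.0]
wrist_force: [0.2, -0.2, 0.3]
finger_gap: 0.5
grip_force: 0.0
```

```bash
python3 - <<'E'
from h import *
snap('wrist','w6')
s,p,r=st();print(p.round(4),r.as_matrix().round(3))
E
```

```text
[0.4288 0.256  0.2303] [[ 0.978  0.207 -0.001]
 [ 0.207 -0.978  0.003]
 [ 0.    -0.003 -1.   ]]
```

View pics/w6.png

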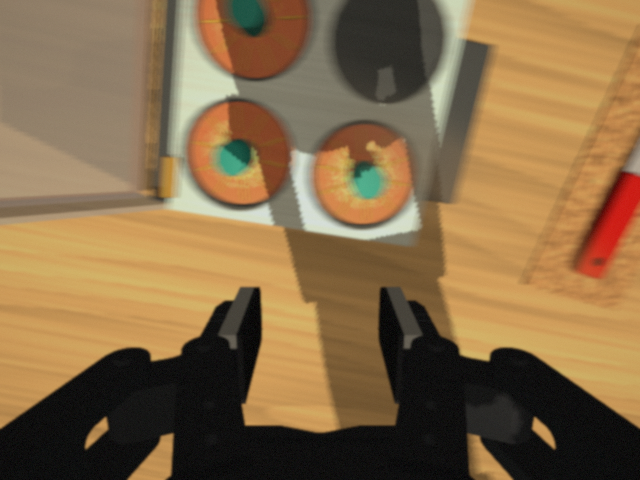

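The wrist view shows disc centres at about (240,153), (363,174) and (254,26), with stems at (234,157), (368,181) and (247,13).

```bash
python3 - <<'E'
from h import *
f='w6'
D=ray(f,[(363,174),(240,153),(254,26)],.029)[:,:2];S=ray(f,[(368,181),(234,157),(247,13)],.06)[:,:2]
print(D.round(4),S.round(4))
d=(np.array([(128,212),(64,215),(62,153)])+.5)/2-.5+[190,170]
print(ray('t5',d,.029)[:,:2].round(4))
i=cv2.imread('pics/w6.png');h=cv2.cvtColor(i,cv2.COLOR_BGR2HSV)
m=cv2.inRange(h,(70,80,30),(95,255,255));n,_,a,c=cv2.connectedComponentsWithStats(m);print(a[a[:,4]>80],c[a[:,4]>80])
E
```

```text
[[0.4604 0.2258]
 [0.4568 0.3198]
 [0.5448 0.3237]] [[0.46   0.2253]
 [0.4572 0.3183]
 [0.5466 0.3237]]
[[0.4628 0.22  ]
 [0.4588 0.3177]
 [0.5539 0.3227]]
[[     0      0    640    480 304935]
 [   232      0     32     35    820]
 [   220    140     30     35    784]
 [   354    164     26     34    661]] [[319.80848378 240.44524899]
 [248.04512195  14.64390244]
 [234.41964286 156.85714286]
 [366.74432678 180.39939486]]
```

>>> {"op": "step_arm", "data": {"increments": [[[5, 8, 10], [0, 0, 0], 0], [[5, 8, 15], [0, 0, 0], 0], [[5, 8, 15], [0, 0, 0], 0], [[5, 8, 15], [0, 0, 0], 0], [[4.5, 7, 15], [0, 0, 0], 0], [[0, 0, 15], [0, 0, 0], 0], [[0, 0, 15], [0, 0, 0], 0], [[0, 0, 0], [0, 0, 0], 0], [[0, 0, 0], [0, 0, 0], 0], [[0, 0, 0], [0, 0, 0], 0]]}}

```text
time: 20.6
position: [0.4631, 0.2178, 0.131]
tool_rot: [-0.0, 0.995, 0.103, 0.001]
wrist_force: [0.0, -0.7, 0.2]
finger_gap: 0.502
grip_force: 0.0
```

```bash
cat > stem.py <<'E'
from h import *
import sys
n=sys.argv[1]; zt=float(sys.argv[2])
c=snap('wrist',n); s,p,r=st(); print(p.round(4),s['finger_gap'],s['wrist_force'].round(1))
h=cv2.cvtColor(c['pixels'],cv2.COLOR_BGR2HSV); m=cv2.inRange(h,(70,80,30),(95,255,255))
k,_,a,cc=cv2.connectedComponentsWithStats(m)
for q,w in zip(a[1:],cc[1:]):
    if q[4]>150: 
        P=ray(n,[w],zt)[0]; print(q,w.round(1),P.round(4),'tool d mm',(r.inv().apply(P-p)*1000).round(1))
E
python3 stem.py w7 .055
```

```text
[0.4632 0.2178 0.1312] 0.5014050729197261 [ 0.3 -0.1 -0.2]
[  88    0   83   58 3703] [129.9  26.1] [0.5486 0.3191 0.055 ] tool d mm [104.2 -81.6  76.4]
[  89  199   74   60 3070] [125.  228.4] [0.459  0.3138 0.055 ] tool d mm [ 15.4 -94.7  76.2]
[ 290  228   48   63 2356] [313.8 260.2] [0.4618 0.2217 0.055 ] tool d mm [-0.7 -4.  76.2]
```

View pics/w7.png

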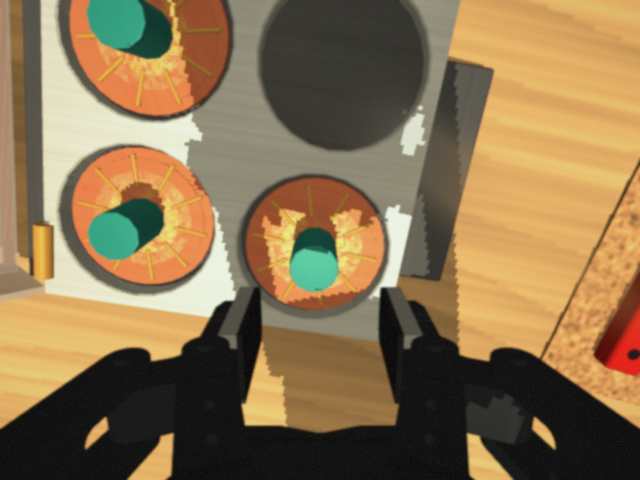

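Stem-top ellipses are at about (315,268), (114,234) and (117,22), and disc C's centre is near (316,242).

```bash
python3 - <<'E'
from h import *
s,p,r=st()
for P in list(ray('w7',[(315,268),(114,234),(117,22)],.064))+list(ray('w7',[(316,242),(142,215)],.029)): print(P.round(4),(r.inv().apply(P-p)*1000).round(1))
E
```

```text
[0.4613 0.2209 0.064 ] [-1.4 -3.4 67.2]
[0.4586 0.3148 0.064 ] [ 15.2 -95.8  67.2]
[0.5482 0.3204 0.064 ] [104.1 -82.9  67.4]
[0.4633 0.2211 0.029 ] [  0.6  -3.2 102.2]
[0.4589 0.3161 0.029 ] [ 15.8 -97.  102.2]
```

>>> {"op": "step_arm", "data": {"increments": [[[-0.4, -3.3, 15], [0, 0, 0], 0], [[0, 0, 20], [0, 0, 0], 0], [[0, 0, 20], [0, 0, 0], 0], [[0, 0, 11], [0, 0, 0], 0], [[0, 0, 5], [0, 0, 0], 0], [[0, 0, 0], [0, 0, 0], 0], [[0, 0, 0], [0, 0, 0], 1], [[0, 0, 0], [0, 0, 0], 1], [[0, 0, 0], [0, 0, 0], 1], [[0, 0, 0], [0, 0, 0], 1]]}}

```text
time: 21.65
position: [0.4625, 0.2208, 0.0604]
tool_rot: [-0.0, 0.995, 0.103, 0.001]
wrist_force: [-1.4, 0.2, 4.8]
finger_gap: 0.247
grip_force: 97.9
```

>>> {"op": "step_arm", "data": {"increments": [[[0, 0, 0], [0, 0, 0], 1], [[0, 0, -10], [0, 0, 0], 1], [[0, 0, -20], [0, 0, 0], 1], [[0, 0, -25], [0, 0, 0], 1], [[0, 0, -25], [0, 0, 0], 1], [[0, 0, -25], [0, 0, 0], 1], [[0, 0, -25], [0, 0, 0], 1], [[0, 0, -10], [0, 0, 0], 1], [[0, 0, 0], [0, 0, 0], 1], [[0, 0, 0], [0, 0, 0], 1]]}}

```text
time: 22.65
position: [0.4612, 0.2203, 0.1981]
tool_rot: [0.0, 0.995, 0.103, -0.0]
wrist_force: [0.1, -0.3, -1.6]
finger_gap: 0.252
grip_force: 97.9
```

>>> {"op": "step_arm", "data": {"increments": [[[-10, 35, 0], [0, 0, 0], 1], [[-10, 38, 0], [0, 0, 0], 1], [[-10, 38, 0], [0, 0, 0], 1], [[-10, 38, 0], [0, 0, 0], 1], [[-10, 38, 0], [0, 0, 0], 1], [[-10, 38, 0], [0, 0, 0], 1], [[-10, 38, 0], [0, 0, 0], 1], [[-10, 38, 0], [0, 0, 0], 1], [[-10, 38, 0], [0, 0, 0], 1], [[-10, 38, 0], [0, 0, 0], 1]]}}

```text
time: 23.65
position: [0.4396, -0.1702, 0.1971]
tool_rot: [-0.001, 0.995, 0.103, -0.001]
wrist_force: [1.2, 0.2, -1.7]
finger_gap: 0.247
grip_force: 98.1
```

>>> {"op": "step_arm", "data": {"increments": [[[-10, 38, 0], [0, 0, 0], 1], [[-9, 38, 0], [0, 0, 0], 1], [[0, 0, 0], [0, 0, 0], 1], [[0, 0, 0], [0, 0, 0], 1], [[0, 0, 0], [0, 0, 0], 1], [[0, 0, 0], [0, 0, 0], 1], [[0, 0, 0], [0, 0, 0], 1], [[0, 0, 0], [0, 0, 0], 1], [[0, 0, 0], [0, 0, 0], 1], [[0, 0, 0], [0, 0, 0], 1]]}}

```text
time: 24.65
position: [0.438, -0.2471, 0.1992]
tool_rot: [0.0, 0.995, 0.103, 0.0]
wrist_force: [-0.8, 0.3, -1.6]
finger_gap: 0.245
grip_force: 98.4
```

```bash
python3 stem.py w8 .064
```

```text
[ 0.438  -0.2472  0.1992] 0.24200849820818393 [-0.4  0.7 -0.7]
[ 284  276   72  104 6133] [319.8 329. ] [ 0.3688 -0.2606  0.064 ] tool d mm [-70.5  -1.1 135.2]
```

View pics/w8.png

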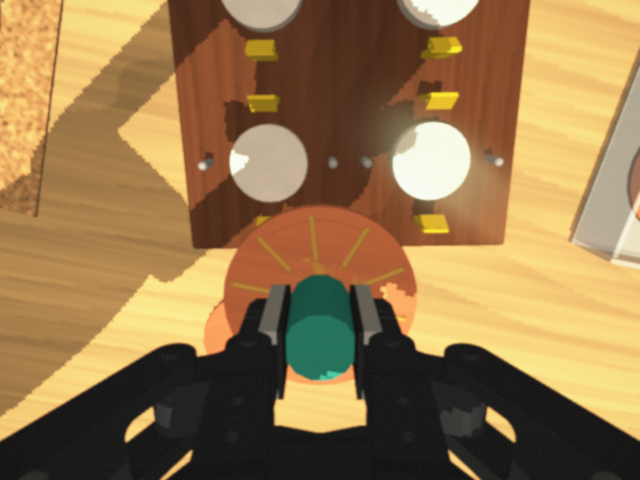

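The peg is held with its disc's front edge at (320,205). The near seats are at (269,163) and (431,161).

```bash
python3 - <<'E'
from h import *
s,p,r=st()
f='w8'
def sh(n,uv,z):
    for P in ray(f,uv,z): print(n,P.round(4),(r.inv().apply(P-p)*1000).round(1))
sh('seat',[(269,163),(431,161)],.032)
sh('posts',[(205,164),(333,162),(366,161),(497,160)],.039)
sh('discfront',[(320,205)],.168); sh('discL/R',[(224,285),(417,285)],.166)
sh('hooks inner',[(262,49),(262,103),(441,46),(440,100)],.052)
E
```

```text
seat [ 0.4664 -0.2051  0.032 ] [ 36.4 -35.5 167.2]
seat [ 0.4902 -0.3116  0.032 ] [ 37.8  73.7 167.2]
posts [ 0.4581 -0.1646  0.039 ] [ 36.5 -76.8 160.2]
posts [ 0.4767 -0.2468  0.039 ] [ 37.9   7.5 160.2]
posts [ 0.4818 -0.2679  0.039 ] [ 38.5  29.2 160.2]
posts [ 0.5001 -0.352   0.039 ] [ 39.2 115.2 160.2]
discfront [ 0.4738 -0.2386  0.168 ] [36.8 -1.1 31.2]
discL/R [ 0.4344 -0.2085  0.166 ] [  4.4 -38.6  33.2]
discL/R [ 0.4499 -0.2823  0.166 ] [ 4.5 36.8 33.2]
hooks inner [ 0.5336 -0.1914  0.052 ] [104.9 -35.  147.2]
hooks inner [ 0.5038 -0.1965  0.052 ] [ 74.7 -36.1 147.2]
hooks inner [ 0.5566 -0.2934  0.052 ] [106.6  69.5 147.2]
hooks inner [ 0.5275 -0.3013  0.052 ] [ 76.5  71.3 147.2]
```

>>> {"op": "step_arm", "data": {"increments": [[[10, -9, 0], [0, 0, 0], 1], [[14, -13, 0], [0, 0, 0], 1], [[13.5, -12, 0], [0, 0, 0], 1], [[0, 0, 20], [0, 0, 0], 1], [[0, 0, 25], [0, 0, 0], 1], [[0, 0, 25], [0, 0, 0], 1], [[0, 0, 20], [0, 0, 0], 1], [[0, 0, 10], [0, 0, 0], 1], [[0, 0, 0], [0, 0, 0], 1], [[0, 0, 0], [0, 0, 0], 1]]}}

```text
time: 25.7
position: [0.4682, -0.2064, 0.0999]
tool_rot: [0.0, 0.995, 0.103, 0.0]
wrist_force: [0.0, 0.2, -0.6]
finger_gap: 0.245
grip_force: 98.4
```

>>> {"op": "step_arm", "data": {"increments": [[[0, 0, 3], [0, 0, 0], 1], [[0, 0, 3], [0, 0, 0], 1], [[0, 0, 3], [0, 0, 0], 1], [[0, 0, 3], [0, 0, 0], 1], [[0, 0, 3], [0, 0, 0], 1], [[0, 0, 3], [0, 0, 0], 1], [[0, 0, 2], [0, 0, 0], 1], [[0, 0, 2], [0, 0, 0], 1], [[0, 0, 1], [0, 0, 0], 1], [[0, 0, 0], [0, 0, 0], 1]]}}

```text
time: 26.7
position: [0.4686, -0.2072, 0.0773]
tool_rot: [0.001, 0.995, 0.103, 0.001]
wrist_force: [0.5, -1.7, -0.6]
finger_gap: 0.249
grip_force: 98.2
```

>>> {"op": "step_arm", "data": {"increments": [[[0, 0, 1.5], [0, 0, 0], 1], [[0, 0, 1.5], [0, 0, 0], 1], [[0, 0, 1.5], [0, 0, 0], 1], [[0, 0, 1.5], [0, 0, 0], 1], [[0, 0, 1.5], [0, 0, 0], 1], [[0, 0, 1], [0, 0, 0], 1], [[0, 0, 1], [0, 0, 0], 1], [[0, 0, 0], [0, 0, 0], 1], [[0, 0, 0], [0, 0, 0], 1], [[0, 0, 0], [0, 0, 0], 1]]}}

```text
time: 27.7
position: [0.467, -0.2059, 0.0683]
tool_rot: [-0.001, 0.995, 0.103, -0.001]
wrist_force: [-14.8, 7.2, 27.8]
finger_gap: 0.248
grip_force: 104.6
```

>>> {"op": "step_arm", "data": {"increments": [[[0, 0, 0.7], [0, 0, 0], 1], [[0, 0, 0], [0, 0, 0], 1], [[0, 0, 0], [0, 0, 0], 1], [[0, 0, 0.7], [0, 0, 0], 1], [[0, 0, 0], [0, 0, 0], 1], [[0, 0, 0], [0, 0, 0], 1], [[0, 0, 0], [0, 0, 0], 1], [[0, 0, 0], [0, 0, 0], 1], [[0, 0, 0], [0, 0, 0], 1], [[0, 0, 0], [0, 0, 0], 1]]}}

```text
time: 28.7
position: [0.4671, -0.2059, 0.0683]
tool_rot: [-0.001, 0.995, 0.103, -0.001]
wrist_force: [-21.0, 10.8, 41.2]
finger_gap: 0.246
grip_force: 105.9
```

```bash
python3 - <<'E'
from h import *
snap('scene','s9');snap('wrist','w9')
s,p,r=st();print(p.round(4),s['wrist_force'].round(1))
i=cv2.imread('pics/w9.png');j=cv2.imread('pics/s9.png')
cv2.imwrite('pics/c9.png',np.hstack([cv2.resize(i,(400,300)),cv2.resize(j[160:250,240:360],(400,300),interpolation=cv2.INTER_CUBIC)]))
E
```

```text
[ 0.467  -0.2059  0.0683] [-20.7  10.2  41.5]
```

View pics/c9.png

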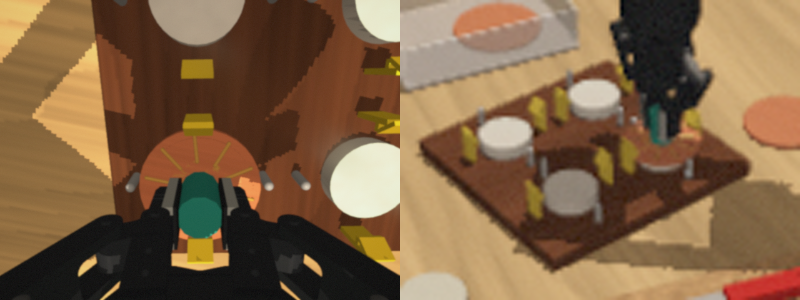

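It's seated hard: z stayed at 0.0683 as the force rose, and the front hook lies over the rim in the picture. I release and fetch the next peg.

>>> {"op": "step_arm", "data": {"increments": [[[0, 0, -1.4], [0, 0, 0], 1], [[0, 0, 0], [0, 0, 0], 0.1], [[0, 0, 0], [0, 0, 0], 0.1], [[0, 0, 0], [0, 0, 0], 0.1], [[0, 0, -10], [0, 0, 0], 0.1], [[0, 0, -20], [0, 0, 0], 0.1], [[0, 0, -25], [0, 0, 0], 0.1], [[0, 0, -25], [0, 0, 0], 0.1], [[0, 0, -25], [0, 0, 0], 0], [[0, 0, -25], [0, 0, 0], 0]]}}

```text
time: 29.8
position: [0.4676, -0.2063, 0.1982]
tool_rot: [0.0, 0.995, 0.103, 0.0]
wrist_force: [0.4, -0.1, -0.6]
finger_gap: 0.499
grip_force: 0.0
```

```bash
python3 stem.py w10 .066
```

```text
[ 0.4695 -0.2074  0.2031] 0.4981291955511587 [1.6 0.3 4.9]
[ 301  207   37   46 1354] [319.1 230.1] [ 0.4664 -0.205   0.066 ] tool d mm [ -3.2  -3.6 137.1]
```

>>> {"op": "step_arm", "data": {"increments": [[[7, -36, 0], [0, 0, 0], 0], [[7, -36, 0], [0, 0, 0], 0], [[7, -36, 0], [0, 0, 0], 0], [[7, -36, 0], [0, 0, 0], 0], [[7, -36, 0], [0, 0, 0], 0], [[7, -36, 0], [0, 0, 0], 0], [[7, -36, 0], [0, 0, 0], 0], [[7, -36, 0], [0, 0, 0], 0], [[7, -36, 0], [0, 0, 0], 0], [[7, -36, 0], [0, 0, 0], 0]]}}

```text
time: 30.85
position: [0.4622, 0.1619, 0.1971]
tool_rot: [-0.0, 0.995, 0.103, 0.0]
wrist_force: [0.8, -0.4, 0.1]
finger_gap: 0.499
grip_force: 0.0
```

>>> {"op": "step_arm", "data": {"increments": [[[7, -36, 0], [0, 0, 0], 0], [[7, -36, 0], [0, 0, 0], 0], [[7, -36, 0], [0, 0, 0], 0], [[8.6, -36, 0], [0, 0, 0], 0], [[0, -7, 0], [0, 0, 0], 0], [[0, 0, 25], [0, 0, 0], 0], [[0, 0, 25], [0, 0, 0], 0], [[0, 0, 0], [0, 0, 0], 0], [[0, 0, 0], [0, 0, 0], 0], [[0, 0, 0], [0, 0, 0], 0]]}}

```text
time: 31.85
position: [0.4614, 0.3143, 0.1484]
tool_rot: [-0.0, 0.995, 0.103, 0.001]
wrist_force: [-0.4, -0.9, 0.7]
finger_gap: 0.504
grip_force: 0.0
```

```bash
python3 stem.py w11 .064;  python3 -c "
from h import *
i=cv2.imread('pics/w11.png');h=cv2.cvtColor(i,cv2.COLOR_BGR2HSV)
m=cv2.inRange(h,(70,80,60),(95,255,255))
print(m[:,250:390].any(1).nonzero()[0][[0,-1]])
s,p,r=st();print((r.inv().apply(np.array([.4588,.3153,.06])-p)*1000).round(1))"
```

```text
[0.4615 0.3145 0.1486] 0.49913705644281825 [ 0.1 -0.5  0. ]
[ 323   43   49   54 2028] [346.4  69.6] [0.5499 0.3217 0.064 ] tool d mm [87.7 11.1 84.8]
[ 297  224   43   58 1999] [318.  253.1] [0.4614 0.3165 0.064 ] tool d mm [ 0.1 -1.9 84.6]
[ 43 281]
[-2.7 -1.3 88.6]
```

>>> {"op": "step_arm", "data": {"increments": [[[-2, -1.5, 15], [0, 0, 0], 0], [[0, 0, 20], [0, 0, 0], 0], [[0, 0, 20], [0, 0, 0], 0], [[0, 0, 20], [0, 0, 0], 0], [[0, 0, 9], [0, 0, 0], 0], [[0, 0, 4.5], [0, 0, 0], 0], [[0, 0, 0], [0, 0, 0], 0], [[0, 0, 0], [0, 0, 0], 1], [[0, 0, 0], [0, 0, 0], 1], [[0, 0, 0], [0, 0, 0], 1]]}}

```text
time: 32.9
position: [0.4591, 0.3158, 0.0596]
tool_rot: [-0.0, 0.995, 0.103, 0.001]
wrist_force: [-0.9, 0.5, 5.4]
finger_gap: 0.245
grip_force: 97.9
```

>>> {"op": "step_arm", "data": {"increments": [[[0, 0, 0], [0, 0, 0], 1], [[0, 0, 0], [0, 0, 0], 1], [[0, 0, 0], [0, 0, 0], 1], [[0, 0, -10], [0, 0, 0], 1], [[0, 0, -20], [0, 0, 0], 1], [[0, 0, -25], [0, 0, 0], 1], [[0, 0, -25], [0, 0, 0], 1], [[0, 0, -25], [0, 0, 0], 1], [[0, 0, -25], [0, 0, 0], 1], [[0, 0, -10], [0, 0, 0], 1]]}}

```text
time: 33.9
position: [0.4594, 0.316, 0.2018]
tool_rot: [-0.001, 0.995, 0.103, 0.002]
wrist_force: [0.4, 0.8, -1.1]
finger_gap: 0.25
grip_force: 97.9
```

>>> {"op": "step_arm", "data": {"increments": [[[-6, 38, 0], [0, 0, 0], 1], [[-6, 38, 0], [0, 0, 0], 1], [[-6, 38, 0], [0, 0, 0], 1], [[-6, 38, 0], [0, 0, 0], 1], [[-6, 38, 0], [0, 0, 0], 1], [[-6, 38, 0], [0, 0, 0], 1], [[-6, 38, 0], [0, 0, 0], 1], [[-6, 38, 0], [0, 0, 0], 1], [[-6, 38, 0], [0, 0, 0], 1], [[-6, 38, 0], [0, 0, 0], 1]]}}

```text
time: 34.9
position: [0.4768, -0.0705, 0.1977]
tool_rot: [-0.0, 0.995, 0.103, -0.0]
wrist_force: [1.3, 0.8, -0.3]
finger_gap: 0.25
grip_force: 98.1
```

>>> {"op": "step_arm", "data": {"increments": [[[-6, 38, 0], [0, 0, 0], 1], [[-6, 38, 0], [0, 0, 0], 1], [[-6, 38, 0], [0, 0, 0], 1], [[-6, 38, 0], [0, 0, 0], 1], [[-6, 38, 0], [0, 0, 0], 1], [[-10, 50, 0], [0, 0, 0], 1], [[0, 0, 0], [0, 0, 0], 1], [[0, 0, 0], [0, 0, 0], 1], [[0, 0, 0], [0, 0, 0], 1], [[0, 0, 0], [0, 0, 0], 1]]}}

```text
time: 35.9
position: [0.4874, -0.3098, 0.198]
tool_rot: [-0.0, 0.995, 0.104, -0.0]
wrist_force: [-0.2, 0.4, -1.3]
finger_gap: 0.245
grip_force: 98.4
```

```bash
python3 stem.py w12 .064;  python3 -c "
from h import *
s,p,r=st();print((r.inv().apply(np.array([.490,-.312,.0676])-p)*1000).round(1),r.as_rotvec())"
```

```text
[ 0.4875 -0.3098  0.1981] 0.24763648194779664 [-0.1  0.1 -1.2]
[ 127  203   54   47 1733] [153.6 225.5] [ 0.4674 -0.2072  0.064 ] tool d mm [   1.5 -104.5  134.1]
[ 284  277   73  105 6233] [319.8 330.5] [ 0.4177 -0.3233  0.064 ] tool d mm [-71.1  -1.2 134.1]
[  2.    2.6 130.5] [-3.12445692e+00 -3.25937786e-01 -3.44071604e-05]
```

>>> {"op": "step_arm", "data": {"increments": [[[2, 2.5, 0], [0, 0, 0], 1], [[0, 0, 20], [0, 0, 0], 1], [[0, 0, 25], [0, 0, 0], 1], [[0, 0, 25], [0, 0, 0], 1], [[0, 0, 20], [0, 0, 0], 1], [[0, 0, 10], [0, 0, 0], 1], [[0, 0, 5], [0, 0, 0], 1], [[0, 0, 4], [0, 0, 0], 1], [[0, 0, 3], [0, 0, 0], 1], [[0, 0, 0], [0, 0, 0], 1]]}}

```text
time: 36.95
position: [0.4901, -0.3133, 0.0866]
tool_rot: [0.0, 0.995, 0.103, 0.0]
wrist_force: [0.2, 0.3, -1.3]
finger_gap: 0.251
grip_force: 98.4
```

>>> {"op": "step_arm", "data": {"increments": [[[0, 0, 2], [0, 0, 0], 1], [[0, 0, 2], [0, 0, 0], 1], [[0, 0, 2], [0, 0, 0], 1], [[0, 0, 2], [0, 0, 0], 1], [[0, 0, 1.5], [0, 0, 0], 1], [[0, 0, 1.5], [0, 0, 0], 1], [[0, 0, 1.5], [0, 0, 0], 1], [[0, 0, 1.5], [0, 0, 0], 1], [[0, 0, 1], [0, 0, 0], 1], [[0, 0, 0], [0, 0, 0], 1]]}}

```text
time: 37.95
position: [0.4902, -0.3133, 0.0711]
tool_rot: [0.0, 0.995, 0.103, 0.0]
wrist_force: [4.5, -2.5, 1.5]
finger_gap: 0.242
grip_force: 98.1
```

>>> {"op": "step_arm", "data": {"increments": [[[0, 0, 1], [0, 0, 0], 1], [[0, 0, 1], [0, 0, 0], 1], [[0, 0, 1], [0, 0, 0], 1], [[0, 0, 1], [0, 0, 0], 1], [[0, 0, 0.7], [0, 0, 0], 1], [[0, 0, 0], [0, 0, 0], 1], [[0, 0, 0], [0, 0, 0], 1], [[0, 0, 0], [0, 0, 0], 1], [[0, 0, 0], [0, 0, 0], 1], [[0, 0, 0], [0, 0, 0], 1]]}}

```text
time: 38.95
position: [0.4895, -0.3126, 0.0676]
tool_rot: [-0.001, 0.995, 0.103, -0.0]
wrist_force: [-3.6, 7.1, 15.3]
finger_gap: 0.251
grip_force: 102.0
```

>>> {"op": "step_arm", "data": {"increments": [[[0, 0, 0.7], [0, 0, 0], 1], [[0, 0, 0], [0, 0, 0], 1], [[0, 0, 0.7], [0, 0, 0], 1], [[0, 0, 0], [0, 0, 0], 1], [[0, 0, 0], [0, 0, 0], 1], [[0, 0, 0], [0, 0, 0], 1], [[0, 0, 0], [0, 0, 0], 1], [[0, 0, 0], [0, 0, 0], 1], [[0, 0, 0], [0, 0, 0], 1], [[0, 0, 0], [0, 0, 0], 1]]}}

```text
time: 39.95
position: [0.4895, -0.3126, 0.0675]
tool_rot: [-0.001, 0.995, 0.103, -0.001]
wrist_force: [-10.5, 9.9, 27.7]
finger_gap: 0.252
grip_force: 103.4
```

>>> {"op": "step_arm", "data": {"increments": [[[0, 0, -1.4], [0, 0, 0], 1], [[0, 0, 0], [0, 0, 0], 0.1], [[0, 0, 0], [0, 0, 0], 0.1], [[0, 0, 0], [0, 0, 0], 0.1], [[0, 0, -10], [0, 0, 0], 0.1], [[0, 0, -20], [0, 0, 0], 0.1], [[0, 0, -25], [0, 0, 0], 0.1], [[0, 0, -25], [0, 0, 0], 0.1], [[0, 0, -25], [0, 0, 0], 0], [[0, 0, -25], [0, 0, 0], 0]]}}

```text
time: 40.95
position: [0.4896, -0.3131, 0.198]
tool_rot: [0.0, 0.995, 0.103, -0.0]
wrist_force: [0.6, 0.3, 0.2]
finger_gap: 0.501
grip_force: 0.0
```

>>> {"op": "step_arm", "data": {"increments": [[[11.5, -37, 0], [0, 0, 0], 0], [[11.5, -37, 0], [0, 0, 0], 0], [[11.5, -37, 0], [0, 0, 0], 0], [[11.5, -37, 0], [0, 0, 0], 0], [[11.5, -37, 0], [0, 0, 0], 0], [[11.5, -37, 0], [0, 0, 0], 0], [[11.5, -37, 0], [0, 0, 0], 0], [[11.5, -37, 0], [0, 0, 0], 0], [[11.5, -37, 0], [0, 0, 0], 0], [[11.5, -37, 0], [0, 0, 0], 0]]}}

```text
time: 41.95
position: [0.5265, 0.0741, 0.1972]
tool_rot: [0.0, 0.995, 0.103, 0.0]
wrist_force: [1.1, 0.3, 0.9]
finger_gap: 0.5
grip_force: 0.0
```

>>> {"op": "step_arm", "data": {"increments": [[[11.5, -37, 0], [0, 0, 0], 0], [[11.5, -37, 0], [0, 0, 0], 0], [[11.5, -37, 0], [0, 0, 0], 0], [[11.5, -37, 0], [0, 0, 0], 0], [[11.5, -37, 0], [0, 0, 0], 0], [[11.5, -37, 0], [0, 0, 0], 0], [[5, -15, 20], [0, 0, 0], 0], [[0, 0, 25], [0, 0, 0], 0], [[0, 0, 0], [0, 0, 0], 0], [[0, 0, 0], [0, 0, 0], 0]]}}

```text
time: 42.95
position: [0.55, 0.3193, 0.1514]
tool_rot: [0.0, 0.995, 0.103, -0.001]
wrist_force: [0.4, 0.3, 1.0]
finger_gap: 0.5
grip_force: 0.0
```

```bash
python3 stem.py w13 .064;  python3 -c "
from h import *
s,p,r=st();print((r.inv().apply(np.array([.549,.3215,.06])-p)*1000).round(1))"
```

```text
[0.5509 0.3194 0.1526] 0.5051567498525869 [-0.6  0.2  0.5]
[ 296  215   44   56 1929] [317.6 243.1] [0.554  0.3224 0.064 ] tool d mm [ 3.6 -2.2 88.6]
[-1.5 -2.4 92.6]
```

>>> {"op": "step_arm", "data": {"increments": [[[1, -2, 15], [0, 0, 0], 0], [[0, 0, 20], [0, 0, 0], 0], [[0, 0, 20], [0, 0, 0], 0], [[0, 0, 20], [0, 0, 0], 0], [[0, 0, 12], [0, 0, 0], 0], [[0, 0, 4], [0, 0, 0], 0], [[0, 0, 0], [0, 0, 0], 0], [[0, 0, 0], [0, 0, 0], 1], [[0, 0, 0], [0, 0, 0], 1], [[0, 0, 0], [0, 0, 0], 1]]}}

```text
time: 44.0
position: [0.5521, 0.3224, 0.0622]
tool_rot: [-0.0, 0.995, 0.103, 0.001]
wrist_force: [-1.1, -0.5, 6.7]
finger_gap: 0.246
grip_force: 98.1
```

>>> {"op": "step_arm", "data": {"increments": [[[0, 0, 0], [0, 0, 0], 1], [[0, 0, 0], [0, 0, 0], 1], [[0, 0, 0], [0, 0, 0], 1], [[0, 0, -10], [0, 0, 0], 1], [[0, 0, -20], [0, 0, 0], 1], [[0, 0, -25], [0, 0, 0], 1], [[0, 0, -25], [0, 0, 0], 1], [[0, 0, -25], [0, 0, 0], 1], [[0, 0, -25], [0, 0, 0], 1], [[0, 0, -10], [0, 0, 0], 1]]}}

```text
time: 45.0
position: [0.5522, 0.3226, 0.2043]
tool_rot: [-0.001, 0.995, 0.103, 0.002]
wrist_force: [0.2, -0.3, -0.5]
finger_gap: 0.249
grip_force: 98.0
```

>>> {"op": "step_arm", "data": {"increments": [[[-6, 38, 0], [0, 0, 0], 1], [[-6, 38, 0], [0, 0, 0], 1], [[-6, 38, 0], [0, 0, 0], 1], [[-6, 38, 0], [0, 0, 0], 1], [[-6, 38, 0], [0, 0, 0], 1], [[-6, 38, 0], [0, 0, 0], 1], [[-6, 38, 0], [0, 0, 0], 1], [[-6, 38, 0], [0, 0, 0], 1], [[-6, 38, 0], [0, 0, 0], 1], [[-6, 38, 0], [0, 0, 0], 1]]}}

```text
time: 46.0
position: [0.5696, -0.0638, 0.1998]
tool_rot: [-0.0, 0.995, 0.103, -0.0]
wrist_force: [-0.5, 0.3, -0.4]
finger_gap: 0.245
grip_force: 98.2
```

>>> {"op": "step_arm", "data": {"increments": [[[-8, 40, 0], [0, 0, 0], 1], [[-8, 40, 0], [0, 0, 0], 1], [[-7, 39, 0], [0, 0, 0], 1], [[0, 0, 0], [0, 0, 0], 1], [[0, 0, 0], [0, 0, 0], 1], [[0, 0, 0], [0, 0, 0], 1], [[0, 0, 0], [0, 0, 0], 1], [[0, 0, 0], [0, 0, 0], 1], [[0, 0, 0], [0, 0, 0], 1], [[0, 0, 0], [0, 0, 0], 1]]}}

```text
time: 47.0
position: [0.5721, -0.183, 0.2005]
tool_rot: [0.0, 0.995, 0.103, 0.0]
wrist_force: [-0.3, 0.2, -0.4]
finger_gap: 0.244
grip_force: 98.4
```

```bash
python3 stem.py w14 .064;  python3 -c "
from h import *
s,p,r=st();print((r.inv().apply(np.array([.5746,-.1833,.0702])-p)*1000).round(1))"
```

```text
[ 0.5721 -0.1832  0.2005] 0.24673394267643062 [ 0.  -0.4 -1.1]
[ 285  275   71  102 5949] [319.8 327.2] [ 0.5035 -0.1963  0.064 ] tool d mm [-69.9  -1.2 136.5]
[306 383  32  16 370] [321.  389.6] [ 0.4559 -0.2072  0.064 ] tool d mm [-118.7   -0.4  136.5]
[  2.4   0.6 130.3]
```

>>> {"op": "step_arm", "data": {"increments": [[[1.6, 0.6, 0], [0, 0, 0], 1], [[0, 0, 20], [0, 0, 0], 1], [[0, 0, 25], [0, 0, 0], 1], [[0, 0, 25], [0, 0, 0], 1], [[0, 0, 20], [0, 0, 0], 1], [[0, 0, 10], [0, 0, 0], 1], [[0, 0, 5], [0, 0, 0], 1], [[0, 0, 4], [0, 0, 0], 1], [[0, 0, 3], [0, 0, 0], 1], [[0, 0, 0], [0, 0, 0], 1]]}}

```text
time: 48.05
position: [0.5742, -0.184, 0.089]
tool_rot: [0.0, 0.995, 0.103, 0.001]
wrist_force: [0.7, -0.4, -2.4]
finger_gap: 0.242
grip_force: 98.4
```

>>> {"op": "step_arm", "data": {"increments": [[[0, 0, 2], [0, 0, 0], 1], [[0, 0, 2], [0, 0, 0], 1], [[0, 0, 2], [0, 0, 0], 1], [[0, 0, 2], [0, 0, 0], 1], [[0, 0, 1.5], [0, 0, 0], 1], [[0, 0, 1.5], [0, 0, 0], 1], [[0, 0, 1.5], [0, 0, 0], 1], [[0, 0, 1.5], [0, 0, 0], 1], [[0, 0, 1], [0, 0, 0], 1], [[0, 0, 0], [0, 0, 0], 1]]}}

```text
time: 49.05
position: [0.574, -0.1839, 0.0734]
tool_rot: [0.0, 0.995, 0.103, 0.0]
wrist_force: [4.8, -0.5, 1.0]
finger_gap: 0.245
grip_force: 98.3
```

>>> {"op": "step_arm", "data": {"increments": [[[0, 0, 1], [0, 0, 0], 1], [[0, 0, 1], [0, 0, 0], 1], [[0, 0, 1], [0, 0, 0], 1], [[0, 0, 0.6], [0, 0, 0], 1], [[0, 0, 0], [0, 0, 0], 1], [[0, 0, 0], [0, 0, 0], 1], [[0, 0, 0], [0, 0, 0], 1], [[0, 0, 0], [0, 0, 0], 1], [[0, 0, 0], [0, 0, 0], 1], [[0, 0, 0], [0, 0, 0], 1]]}}

```text
time: 50.05
position: [0.5735, -0.1834, 0.0702]
tool_rot: [-0.0, 0.995, 0.103, -0.0]
wrist_force: [-0.2, 2.3, 5.9]
finger_gap: 0.248
grip_force: 100.8
```

>>> {"op": "step_arm", "data": {"increments": [[[0, 0, 0.7], [0, 0, 0], 1], [[0, 0, 0], [0, 0, 0], 1], [[0, 0, 0.7], [0, 0, 0], 1], [[0, 0, 0], [0, 0, 0], 1], [[0, 0, 0.7], [0, 0, 0], 1], [[0, 0, 0], [0, 0, 0], 1], [[0, 0, 0], [0, 0, 0], 1], [[0, 0, 0], [0, 0, 0], 1], [[0, 0, 0], [0, 0, 0], 1], [[0, 0, 0], [0, 0, 0], 1]]}}

```text
time: 51.05
position: [0.5735, -0.1835, 0.0702]
tool_rot: [-0.0, 0.995, 0.103, -0.0]
wrist_force: [-10.0, 5.9, 23.8]
finger_gap: 0.25
grip_force: 102.7
```

>>> {"op": "step_arm", "data": {"increments": [[[0, 0, -2], [0, 0, 0], 1], [[0, 0, 0], [0, 0, 0], 0.1], [[0, 0, 0], [0, 0, 0], 0.1], [[0, 0, 0], [0, 0, 0], 0.1], [[0, 0, -10], [0, 0, 0], 0.1], [[0, 0, -20], [0, 0, 0], 0.1], [[0, 0, -25], [0, 0, 0], 0.1], [[0, 0, -30], [0, 0, 0], 0.1], [[0, 0, -40], [0, 0, 0], 0], [[0, 0, -40], [0, 0, 0], 0]]}}

```text
time: 52.05
position: [0.5731, -0.1837, 0.2363]
tool_rot: [-0.0, 0.995, 0.103, -0.0]
wrist_force: [0.3, 0.1, 0.7]
finger_gap: 0.498
grip_force: 0.0
```

>>> {"op": "step_arm", "data": {"increments": [[[-20, 0, 0], [0, 0, 0], 0], [[-20, 0, 0], [0, 0, 0], 0], [[-20, 5, 0], [0, 0, 0], 0], [[-20, 5, 0], [0, 0, 0], 0], [[-20, 5, 0], [0, 0, 0], 0], [[-20, 5, 0], [0, 0, 0], 0], [[-20, 5, 0], [0, 0, 0], 0], [[0, 0, 0], [0, 0, 0], 0], [[0, 0, 0], [0, 0, 0], 0], [[0, 0, 0], [0, 0, 0], 0]]}}

```text
time: 53.05
position: [0.4423, -0.2367, 0.2351]
tool_rot: [0.0, 0.995, 0.103, 0.0]
wrist_force: [-0.4, -0.2, 1.1]
finger_gap: 0.502
grip_force: 0.0
```

```bash
python3 - <<'E'
from h import *
snap('scene','s15');snap('wrist','w15');snap('top','t15')
i=cv2.imread('pics/w15.png');j=cv2.imread('pics/s15.png');k=cv2.imread('pics/t15.png')
R2=np.vstack([cv2.resize(j[160:400,230:550],(400,300)),cv2.resize(k[150:330,160:400],(400,300))])
cv2.imwrite('pics/c15.png',np.hstack([cv2.resize(i[:400,120:520],(400,400)),cv2.resize(R2,(266,400))])if 0 else np.hstack([cv2.resize(i[:450,120:],(400,600))[:600],R2]))
E
```

```text
(no output)
```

View pics/c15.png

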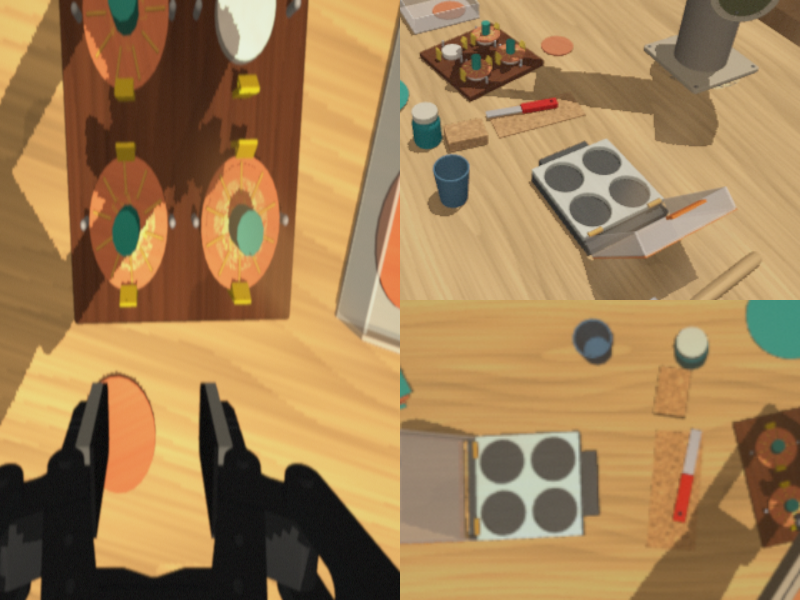

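All three pegs have yellow hooks over their rims, the die is empty and the guard is open. The blade has been knocked to the mat's right edge, with its handle at (684,497) in the crop, so I measure it and put it back.

```bash
python3 - <<'E'
from h import *
i=cv2.imread('pics/t15.png');h=cv2.cvtColor(i,cv2.COLOR_BGR2HSV)
m=cv2.inRange(h,(0,190,90),(6,255,255))|cv2.inRange(h,(174,190,90),(180,255,255));m[:,:300]=0;m[:,360:]=0;m[:220]=0;m[310:]=0
c=max(cv2.findContours(m,0,2)[0],key=cv2.contourArea);print(cv2.minAreaRect(c))
y,x=m.nonzero();print(len(x))
C=ray('t15',[(x.mean(),y.mean())],.017)[0];print(C)
e=ray('t15',[(332.8,253.2),(328.6,282.6),(337.6,228.6)],.013);print(e)
v=e[2]-e[1];print(np.degrees(np.arctan2(v[1],v[0])))
s,p,r=st();print(p,r.as_matrix()[:,0])
E
```

```text
((329.3077087402344, 268.4615478515625), (7.0601806640625, 27.456260681152344), 11.309932708740234)
188
[ 0.48506381 -0.0112761   0.017     ]
[[ 0.53177851 -0.02201373  0.013     ]
 [ 0.44103626 -0.00832934  0.013     ]
 [ 0.60872875 -0.03763262  0.013     ]]
-9.9120220939946
[ 0.44229428 -0.23659805  0.23473312] [9.78634064e-01 2.05609727e-01 9.07536071e-05]
```

>>> {"op": "step_arm", "data": {"increments": [[[18, -33, 0], [0, 0, 0], 0], [[18, -34, 0], [0, 0, 0], 0], [[18, -34, 0], [0, 0, 0], 0], [[18, -34, 0], [0, 0, 0], 0], [[18, -34, 0], [0, 0, 0], 0], [[18, -33, 0], [0, 0, 0], 0], [[0, 0, 0], [0, 0, 7.4], 0], [[0, 0, 0], [0, 0, 7.4], 0], [[0, 0, 0], [0, 0, 7.2], 0], [[0, 0, 0], [0, 0, 0], 0]]}}

```text
time: 54.2
position: [0.5063, -0.0165, 0.2345]
tool_rot: [-0.0, 0.996, -0.089, -0.0]
wrist_force: [-0.0, -0.0, 0.0]
finger_gap: 0.5
grip_force: 0.0
```

>>> {"op": "step_arm", "data": {"increments": [[[0, 0, 0], [0, 0, 0], 0], [[0, 0, 0], [0, 0, 0], 0], [[0, 0, 0], [0, 0, 0], 0], [[0, 0, 0], [0, 0, 0], 0], [[0, 0, 0], [0, 0, 0], 0], [[0, 0, 0], [0, 0, 0], 0], [[0, 0, 0], [0, 0, 0], 0], [[0, 0, 0], [0, 0, 0], 0], [[0, 0, 0], [0, 0, 0], 0], [[0, 0, 0], [0, 0, 0], 0]]}}

```text
time: 55.2
position: [0.5061, -0.0171, 0.2347]
tool_rot: [0.0, 0.996, -0.089, -0.0]
wrist_force: [1.1, 0.1, -0.2]
finger_gap: 0.497
grip_force: 0.0
```

```bash
python3 - <<'E'
from h import *
i=snap('wrist','w16')['pixels'];h=cv2.cvtColor(i,cv2.COLOR_BGR2HSV)
m=cv2.inRange(h,(0,200,60),(6,255,255))|cv2.inRange(h,(174,200,60),(180,255,255))
c=max(cv2.findContours(m,0,2)[0],key=cv2.contourArea);print(cv2.minAreaRect(c))
b=cv2.boxPoints(cv2.minAreaRect(c));print(b.round(0).tolist())
s,p,r=st();B=ray('w16',b,.016);print(B.round(4)[:,:2],B.mean(0).round(4),'tool',(r.inv().apply(B.mean(0)-p)*1000).round(1),p.round(4),r.as_matrix()[:,0].round(3))
E
```

```text
((319.5660400390625, 226.82017517089844), (28.13859748840332, 103.01332092285156), 1.7357046604156494)
[[304.0, 278.0], [307.0, 175.0], [335.0, 176.0], [332.0, 279.0]]
[[ 0.4419  0.0093]
 [ 0.5284 -0.0097]
 [ 0.5237 -0.0318]
 [ 0.4368 -0.0144]] [ 0.4827 -0.0116  0.016 ] tool [-24.   -1.2 218.7] [ 0.5061 -0.0171  0.2347] [ 0.984 -0.177 -0.   ]
```

View pics/w16.png

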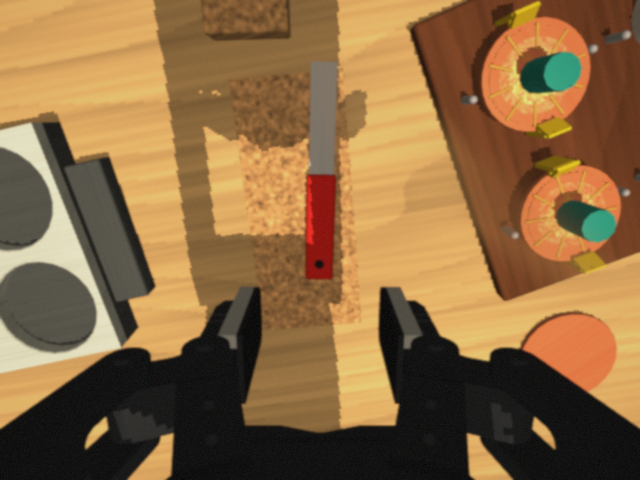

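The blade lies on the mat's right side at about -12° with its tip near the edge. I re-grip it and set it back centred.

>>> {"op": "step_arm", "data": {"increments": [[[-4, -1.2, 20], [0, 0, 1.7], 0], [[0, 0, 26], [0, 0, 0], 0], [[0, 0, 26], [0, 0, 0], 0], [[0, 0, 26], [0, 0, 0], 0], [[0, 0, 26], [0, 0, 0], 0], [[0, 0, 26], [0, 0, 0], 0], [[0, 0, 20], [0, 0, 0], 0], [[0, 0, 15], [0, 0, 0], 0.1], [[0, 0, 8], [0, 0, 0], 0.1], [[0, 0, 0], [0, 0, 0], 0.1]]}}

```text
time: 56.25
position: [0.5015, -0.0151, 0.0406]
tool_rot: [-0.0, 0.995, -0.103, -0.001]
wrist_force: [0.6, -0.2, 0.4]
finger_gap: 0.448
grip_force: 0.0
```

>>> {"op": "step_arm", "data": {"increments": [[[0, 0, 6], [0, 0, 0], 0.1], [[0, 0, 6], [0, 0, 0], 0.1], [[0, 0, 0], [0, 0, 0], 0.1], [[0, 0, 0], [0, 0, 0], 1], [[0, 0, 0], [0, 0, 0], 1], [[0, 0, 0], [0, 0, 0], 1], [[0, 0, 0], [0, 0, 0], 1], [[0, 0, 0], [0, 0, 0], 1], [[0, 0, 0], [0, 0, 0], 1], [[0, 0, 0], [0, 0, 0], 1]]}}

```text
time: 57.25
position: [0.5029, -0.0153, 0.0304]
tool_rot: [0.0, 0.995, -0.103, 0.0]
wrist_force: [-0.9, 1.3, 5.5]
finger_gap: 0.252
grip_force: 98.8
```

>>> {"op": "step_arm", "data": {"increments": [[[0, 0, -10], [0, 0, 0], 1], [[0, 0, -10], [0, 0, 0], 1], [[-7, -4, 0], [0, 0, 0], 1], [[-7, -4, 0], [0, 0, 0], 1], [[-7, -4, 0], [0, 0, 0], 1], [[-7, -4, 0], [0, 0, 0], 1], [[0, 0, 0], [0, 0, -6], 1], [[0, 0, 0], [0, 0, 0], 1], [[0, 0, 0], [0, 0, 0], 1], [[0, 0, 0], [0, 0, 0], 1]]}}

```text
time: 58.25
position: [0.4782, 0.0063, 0.0496]
tool_rot: [0.0, 0.999, -0.052, -0.0]
wrist_force: [-0.0, 0.4, -1.8]
finger_gap: 0.243
grip_force: 98.1
```

```bash
python3 - <<'E'
from h import *
i=snap('wrist','w17')['pixels'];h=cv2.cvtColor(i,cv2.COLOR_BGR2HSV)
m=cv2.inRange(h,(0,200,60),(6,255,255))|cv2.inRange(h,(174,200,60),(180,255,255))
c=max(cv2.findContours(m,0,2)[0],key=cv2.contourArea);print(cv2.minAreaRect(c))
s,p,r=st();print(p.round(4),r.as_matrix()[:,0].round(3),s['finger_gap'],s['wrist_force'].round(1))
j=cv2.cvtColor(cv2.imread('pics/w5.png'),cv2.COLOR_BGR2HSV)
m=cv2.inRange(j,(0,200,60),(6,255,255))|cv2.inRange(j,(174,200,60),(180,255,255))
c=max(cv2.findContours(m,0,2)[0],key=cv2.contourArea);print('earlier',cv2.minAreaRect(c))
E
```

```text
((320.74603271484375, 339.2541198730469), (185.54039001464844, 69.15229797363281), 89.0759506225586)
[0.4782 0.0062 0.0497] [ 0.995 -0.104 -0.   ] 0.2509154499646943 [-0.5  0.8 -1.5]
earlier ((319.5, 340.5), (183.0, 69.0), 90.0)
```

>>> {"op": "step_arm", "data": {"increments": [[[0, 0, 6], [0, 0, 0], 1], [[0, 0, 6], [0, 0, 0], 1], [[0, 0, 4], [0, 0, 0], 1], [[0, 0, 2.5], [0, 0, 0], 1], [[0, 0, 1], [0, 0, 0], 1], [[0, 0, 0], [0, 0, 0], 1], [[0, 0, 0], [0, 0, 0], 0.1], [[0, 0, 0], [0, 0, 0], 0.1], [[0, 0, 0], [0, 0, 0], 0.1], [[0, 0, 0], [0, 0, 0], 0.1]]}}

```text
time: 59.3
position: [0.4783, 0.0062, 0.0301]
tool_rot: [-0.0, 0.999, -0.051, 0.0]
wrist_force: [-0.1, -0.5, -0.5]
finger_gap: 0.447
grip_force: 0.0
```

>>> {"op": "step_arm", "data": {"increments": [[[0, 0, -5], [0, 0, 0], 0.1], [[0, 0, -10], [0, 0, 0], 0.1], [[0, 0, -20], [0, 0, 0], 0], [[0, 0, -25], [0, 0, 0], 0], [[0, 0, -30], [0, 0, 0], 0], [[0, 0, -30], [0, 0, 0], 0], [[0, 0, -30], [0, 0, 0], 0], [[0, 0, -30], [0, 0, 0], 0], [[0, 0, -20], [0, 0, 0], 0], [[0, 0, 0], [0, 0, 0], 0]]}}

```text
time: 60.3
position: [0.4803, 0.006, 0.235]
tool_rot: [0.0, 0.999, -0.051, 0.004]
wrist_force: [0.1, 0.5, 0.2]
finger_gap: 0.501
grip_force: 0.0
```

```bash
python3 - <<'E'
from h import *
i=snap('wrist','w18')['pixels'];h=cv2.cvtColor(i,cv2.COLOR_BGR2HSV)
m=cv2.inRange(h,(0,200,60),(6,255,255))|cv2.inRange(h,(174,200,60),(180,255,255))
c=max(cv2.findContours(m,0,2)[0],key=cv2.contourArea);q=cv2.minAreaRect(c)
s,p,r=st();B=ray('w18',[q[0]],.016)[0];print(q,B.round(4),p.round(4),s['wrist_force'].round(1))
# stems in clips, seen from scene
S=snap('scene','s18')['pixels']
for n in('s15','s18'):
    a=cv2.imread('pics/%s.png'%n)[170:240,235:350];hh=cv2.cvtColor(a,cv2.COLOR_BGR2HSV);mm=cv2.inRange(hh,(65,90,30),(95,255,255))
    k,_,st_,cc=cv2.connectedComponentsWithStats(mm);print(n,[(t[4],w.round(1).tolist()) for t,w in zip(st_[1:],cc[1:]) if t[4]>20])
print(proj('s18',[[.467,-.206,.06],[.4895,-.3126,.06],[.5735,-.1835,.06]])-[235,170])
E
```

```text
((320.0, 227.0), (102.0, 28.0), 90.0) [0.4595 0.0091 0.016 ] [0.4794 0.0061 0.2326] [ 0.1 -0.4  0. ]
s15 [(np.int32(57), [63.1, 11.8]), (np.int32(68), [82.7, 26.7]), (np.int32(77), [55.5, 38.9])]
s18 [(np.int32(57), [63.1, 11.8]), (np.int32(71), [82.6, 26.4]), (np.int32(76), [55.4, 38.9])]
[[82.97300089 25.26357897]
 [63.14408796 10.41513725]
 [55.40571375 37.64347215]]
```

```bash
python3 -c "
from station import robot
print(robot.hand_in())"
```

```text
the job is handed in; nothing more can be done
None
```

I handed the job in at about 60 s: the guard is levered open and resting at its stop, and all three copper pegs present are pushed fully home, one to a clip; the blade, knocked aside once during the run, is back flat on its cork mat.

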